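Tare the parts bowl and weigh the cassette tool

TASK

Weigh the small steel cassette tool for the touring-kit list: seat the empty steel bowl fully home in the raised ring of the scale's plate and let go of it, then press the orange tare key right down and keep it down for a good second and a half with nothing but the scale touching the bowl, let the key up, and only after that lay the tool gently in the bowl and leave it there. The load cell is delicate, so never bear on any part of the scale, key or bowl on it with more than about two kilos (20 N), and do not press tare again once the tool is in. Leave the bin, the green bottle, the wrench and the tire levers where they are.

Things in the scene. Friction and masses are not known exactly. Their poses are not given: they have to be found in the camera images.
- scale: White scale, 230 (its x) x 170 mm (its y), housing top 32 mm above the shelf; it does not slide. Origin under its centre. Grey strip with display and tare key at its -x end, round steel weighing plate (128 mm across) towards +x. The plate is loose: it lies up to 4 mm off centre in the scale's x and y, shifts in that play when pushed sideways with over 5 N, and gives 1 mm per 6 N downwards.
- seat (a point): Point fixed to the housing at the nominal middle of the weighing plate, level with the plate's upper face (40 mm above the shelf). On the plate a raised ring, 80 mm inside and 92 mm outside diameter, 6 mm high, takes the bowl's foot. Plate and ring may lie up to 4 mm from this point in the scale's x and also in its y; that shift is not measured.
- key_panel (a point): Point fixed to the housing top (32 mm above the shelf) straight below the middle of the tare key. The key is an orange cap 28 x 28 mm on a black rubber boot 46 mm square. The soft boot sits differently each time: the cap's top stands anywhere from 7.5 to 15.5 mm above this point (not measured) and 7.5 mm above the boot. The key moves straight down.
- tare_key (a joint): Travel of the tare key in m relative to its boot: 0 up, 0.006 fully down on its stop. It starts to move at 3 N, stiffens by 1 N per mm to 9 N at the stop, counts as pressed beyond 0.0035, and springs back when let go.
- bowl_mid (a point): Round empty steel bowl, 190-310 g, 55 mm high; this point is on its axis half-way up, z up. Thick black rim, the top 10 mm: outside diameter 136, inside 114 mm; pinch it across its 11 mm, one finger inside. The wall below slopes in to 108 mm inside at 16 mm above the underside. Foot: a flat disc 77 mm across, 8 mm high. Flat inner floor 12 mm up, 84 mm across.
- tool_mid (a point): Small steel cassette lockring tool, 80-120 g, 52 mm long, lying on its side along its x: hexagon 24 mm across flats (on a flat; 28 mm wide at the corners), 24 mm long, then a splined nose 23 mm in diameter and a thin pin. The point is on its axis, 12 mm above its underside, near the centre of mass, 18 mm from the hexagon's end, 34 mm from the pin's tip (+x). Grip it across, along its y.
- bin: Grey plastic bin with a clip-on lid, 314 x 192 x 125 mm, bystander; origin under its centre.
- bottle: Closed green lube bottle, 48 mm in diameter, 145 mm high, bystander; origin under its centre.
- wrench: Aluminium pedal wrench lying flat, about 280 mm long, 40 mm wide at the head and 8 mm thick, bystander; origin under its middle, its x along it.
- levers: Pair of black nylon tire levers lying flat side by side, about 120 x 36 x 9 mm, bystander; origin under their middle.
There are look-alikes about, which are no part of the job. Of the things like the part that bears bowl_mid, leave any that is purple, turquoise or yellow; of the rest the larger one is meant.

How it is judged:
On the way, in this order (a step that is already met when the one before it is completed fails the run):
1. the bowl sits level and fully home in the ring of the plate, let go (z of bowl_mid in the frame of seat below 0.029 m and horizontal distance between bowl_mid and seat below 0.009 m and angle between bowl_mid's own z axis and vertical below 0.035 rad and contact force between each of the arm, the fingers and bowl below 0.2 N), for 0.2 s.
2. the tare key is held pressed for 1.2 s with the bowl seated, empty and untouched (value of joint tare_key above 0.0035 m and contact force between each of the arm, the fingers and bowl below 0.2 N and contact force between tool and bowl below 0.05 N and z of bowl_mid in the frame of seat below 0.029 m and angle between bowl_mid's own z axis and vertical below 0.035 rad), for 1.2 s.
3. the tool lies in the bowl (horizontal distance between tool_mid and bowl_mid below 0.05 m and z of tool_mid in the frame of bowl_mid below 0.012 m and contact force between tool and bowl above 0.2 N), for 0.2 s.
At the end, for the whole second after the job is handed in: The bowl is seated level in the plate's ring (its middle no more than 29 mm above the plate's rest height, within 9 mm of the nominal centre, tilt under 2 degrees), the tool lies at rest inside the bowl (within 50 mm of its axis), the tare key is up (z of bowl_mid in the frame of seat below 0.029 m and horizontal distance between bowl_mid and seat below 0.009 m and angle between bowl_mid's own z axis and vertical below 0.035 rad and horizontal distance between tool_mid and bowl_mid below 0.05 m and z of tool_mid in the frame of bowl_mid below 0.012 m and value of joint tare_key below 0.001 m and linear speed of tool below 0.02 m/s); the robot touches nothing.
It fails at once if more than 20 N on the scale, its plate or its key, or of the tool on the bowl (contact force between scale and anything else above 20 N or contact force between tool and bowl above 20 N).
It fails at once if the tare key is pressed while the tool is in the bowl (value of joint tare_key above 0.002 m and horizontal distance between tool_mid and bowl_mid below 0.055 m and contact force between tool and bowl above 0.05 N).
It fails at once if the bin, bottle, wrench or tire levers shifted by more than 15 mm, or the bottle tipped (distance of any of bin, bottle, wrench, levers from where it was at the start of the episode above 0.015 m or angle between bottle's own z axis and vertical above 0.3 rad).
It fails at once if the tool is dropped into the bowl (over 0.5 m/s inside it) (horizontal distance between tool_mid and bowl_mid below 0.05 m and z of tool_mid in the frame of bowl_mid below 0.03 m and linear speed of tool above 0.5 m/s).
It also fails if it takes over 70 s, if anything falls off the work surface, if the arm or the gripper's body presses on something with over 40 N, if the wrist force passes 120 N, or if a joint passes its speed limit or range.

ROBOT

A 6-joint arm with a two-finger parallel gripper is mounted at the origin on the work surface. World frame = base frame: x ahead of the robot, y to its left, z up, the work surface at z = 0. Lengths are in m, angles in rad, forces in N, time in s.
With the tool pointing down it reaches from about 0.35 to 0.85 m from the base axis. Payload 8.1 kg.
Tool frame: the origin (TCP) lies on the centre line of the jaws, within the pads' length; the fingertips stand 8 mm ahead of it and the grasp point (between the pads) lies 11 mm behind it (tips_ahead is the distance from the TCP to the fingertips, in m); z points along the fingers, y is the direction in which the jaws open and shut (so a half turn about z gives the same grasp; the last joint's range is limited). The gripper opens to 93 mm and grips with 3 to 60 N. Pads are 15 mm wide; open, the fingers measure 128 mm over their backs; the gripper's body (75 mm by 188 mm) begins 65 mm behind the grasp point.
Start: joints at [1.141, 0.13, 1.488, -0, 1.523, -0.085], TCP at [0.203, 0.565, 0.227] pointing down, gripper open.
Joint ranges: [-2.96, 2.96], [-0.89, 2.26], [0.02, 2.5], [-1.34, 4.48], [0, 2.73], [-2.66, 2.66]. Speed limits (rad/s): [2.39, 2.39, 2.79, 3.14, 3.14, 3.14].

INTERFACE

Orientations are given as [roll, pitch, yaw] about the fixed x, y, z axes, in that order (R = Rz(yaw) Ry(pitch) Rx(roll)).
In Python, from plant import * gives the robot as it stands.
- The arm moves only by the tool send_rows, never from a script. Its argument "steps" is a list that holds one entry, the list of rows, each a list of 7 numbers: the turn, a rotation vector about the tool's x, y, z normalised to -1 to 1, where 1 is 30 degrees, then the shift along the tool's x, y, z normalised to -1 to 1, where 1 is 0.12 m, then the opening, from -1 (shut) to 1 (fully open). In form: [[[rx, ry, rz, dx, dy, dz, claw], ...]]. A call has 1 to 5 rows; each row is the pose to reach, as a shift and turn from the pose commanded when the call began, along the tool's axes at that moment; what a row does not reach only later rows make up. A row lasts 1/8 s, in which the tool goes at most 62.5 mm and 10.7 degrees, less where a joint would pass 70% of its speed; a pose out of reach is approached as far as the arm can. A call with a number of a shift or a turn outside -1 to 1 is refused whole. A call with a gripper value outside its range is refused whole. The fingers move at their own pace and stop on an object; "newtons" is the grip in N (left out, the last holds). Time passes only in rows, so rows that repeat a pose let the fingers close. It gives the time, the measured TCP pose, the force and the opening at its end, in the units of the state.
- state(): the state, without advancing time (a new reading comes with each control period).
- snapshot(name): name is "scene" or "side" or "wrist"; returns a dict with "pixels" (420x560x3 uint8, blue, green, red), "depth" (420x560 float32, m along the optical axis (not along the pixel's ray), 0 where there is no reading), "vertical_fov" (degrees; the focal length in pixels is half the picture's height over the tangent of half this angle, whatever the lens; pixels are square), "cx", "cy" (the principal point, pixels), "world_to_cam" (4x4, takes a point from world to camera coordinates). Camera axes: x right, y up, looking along -z (the intrinsics and any distortion apply to the point x, -y, -z); pixel columns grow to the right and rows downward; lengths in m; the calibration is good to about 2 mm. A picture is of the moment at which its call begins.
- close_job(): hands the job in, once; it reports no verdict.
The state is a dict: "time": time; "joints": joint angles; "joint_velocities": joint speeds; "joint_torque": joint torques, N m; "position": TCP position; "eef_rot": TCP orientation; "contact_force": force on the tool from outside, world axes, zero at the start; "wrist_torque": the same for the moment, N m; "grip_width": opening from 0.0 (shut) to 1.0 (fully open).
Only numpy, scipy, OpenCV 4.12 (cv2) and the standard library are available. Lean on these libraries where they do the work, as an engineer would, in place of code of your own. Each camera call takes 0.05 s, during which the arm holds its last target.

## Working session

There is one attempt and no reset: what is moved stays moved. The work goes in short steps, Python scripts to look and compute and a tool call to move; the robot and the scene stay as the last step left them, time stands still between calls to the robot, and variables do not carry over. Pictures are saved under pics/ and viewed, and the job is handed in when it is done.

Besides the shell and the picture viewer there is one more tool, called as name([rows], argument=value, ...), one row to a line, values as JSON. send_rows: Moves the arm, as the interface text tells. Its arguments: {"type":"object","properties":{"steps":{"type":"array"},"newtons":{"type":"number"}},"required":["steps"]}

```bash
ls; mkdir -p pics; python3 - <<'E'
from plant import *
import cv2
print(state())
for n in ["scene","side","wrist"]:
    s=snapshot(n); cv2.imwrite(f"pics/{n}0.png",s["pixels"])
    print(n,s["vertical_fov"],s["cx"],s["cy"],s["world_to_cam"].tolist() if hasattr(s["world_to_cam"],'tolist') else s["world_to_cam"], [k for k in s])
E
```

```text
pics
{'time': 0.0, 'joints': array([ 1.14056907e+00,  1.31133880e-01,  1.48932093e+00,  4.33210545e-05,
        1.52299150e+00, -8.53978372e-02]), 'joint_velocities': array([-4.25057573e-04, -1.08139704e-03,  7.26541715e-04, -2.14888690e-04,
       -1.94240891e-04, -7.88676816e-05]), 'joint_torque': array([ 3.26955806e-04, -5.59862709e+01, -4.91740143e+01,  7.66271283e-02,
        3.61468841e-02, -2.22912581e-04]), 'position': array([0.2025458 , 0.56417348, 0.22558087]), 'eef_rot': array([-3.13974945e+00, -2.01215346e-04,  2.79676094e+00]), 'contact_force': array([ 0.33540956, -0.25130458, -0.44815878]), 'wrist_torque': array([ 0.00414389, -0.04142068, -0.07501271]), 'grip_width': 1.0055221513770138}
scene 50.502931720515726 281.17625348088745 211.7344061720266 [[-0.3860900524246105, 0.9224062840557431, 0.010055772135321855, 0.14221849410477494], [-0.5149390708575498, -0.22455605298977108, 0.8272921686865037, 0.22363405477771978], [0.7653575796470072, 0.314231166818524, 0.5616818931359137, -1.7637978437134565], [0.0, 0.0, 0.0, 1.0]] ['pixels', 'depth', 'vertical_fov', 'cx', 'cy', 'world_to_cam']
side 53.29337214536092 280.16681123919903 207.30052861576095 [[0.9525487337157451, -0.30405278583282797, 0.014241254292634486, -0.43114343250112996], [0.19212756887822213, 0.6368762689523074, 0.7466428967868991, -0.1721278524591507], [-0.23608876968944348, -0.7084776083071957, 0.6650726060768405, -1.1472114703664584], [0.0, 0.0, 0.0, 1.0]] ['pixels', 'depth', 'vertical_fov', 'cx', 'cy', 'world_to_cam']
wrist 67.5456734986589 280.6636525152938 208.52494348797694 [[0.3372863761765864, 0.9414005892523032, -0.0016825578990013275, -0.5993739780551368], [-0.9015919036571189, 0.3225083750673542, -0.2883060652697891, 0.03428507527779413], [-0.27086886071602856, 0.09875868856375147, 0.9575368304809848, -0.39208779928981613], [0.0, 0.0, 0.0, 1.0]] ['pixels', 'depth', 'vertical_fov', 'cx', 'cy', 'world_to_cam']
```

View pics/scene0.png

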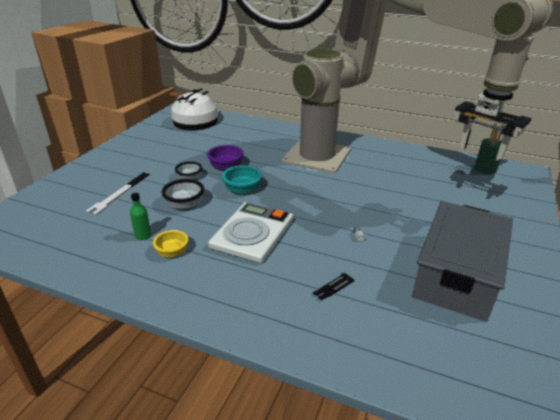

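View pics/side0.png

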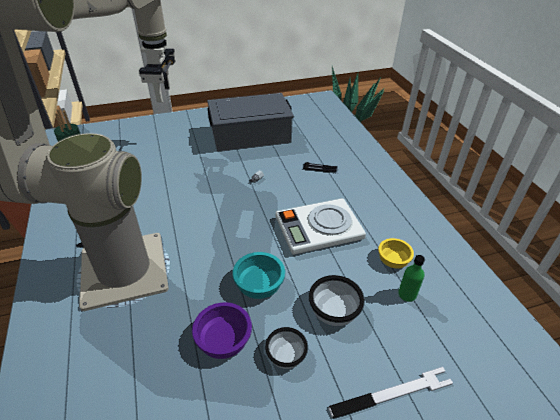

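View pics/wrist0.png

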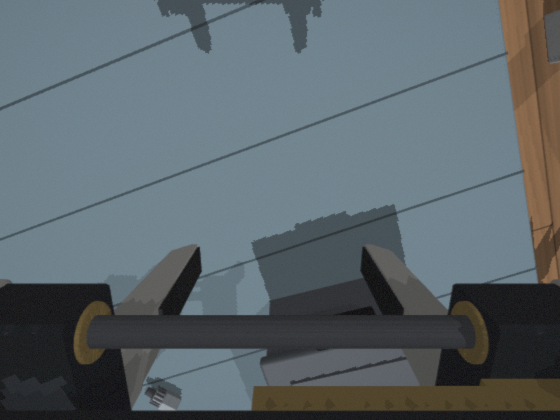

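The bowl candidates are the large black-rimmed steel bowl (side 336,299 / scene 183,194), the small black-rimmed one (side 286,347), purple (222,330), turquoise (260,275) and yellow (396,252). The colours are excluded, so the larger black-rimmed bowl fits. The scale is at side (320,225), the tool at (257,177) and the levers at (320,168).

```bash
cat > h.py <<'E'
from plant import *
import numpy as np, cv2
def cam(n):
    s=snapshot(n); s["f"]=210/np.tan(np.radians(s["vertical_fov"]/2)); s["W"]=np.array(s["world_to_cam"]); s["C"]=np.linalg.inv(s["W"]); return s
def cloud(s):
    d=s["depth"]; v,u=np.mgrid[0:420,0:560]
    p=np.stack([(u-s["cx"])/s["f"]*d,-(v-s["cy"])/s["f"]*d,-d,np.ones_like(d)],-1)
    P=(p@s["C"].T)[...,:3]; P[d==0]=np.nan; return P
def proj(s,p):
    c=s["W"]@np.append(p,1); return s["cx"]+s["f"]*c[0]/-c[2], s["cy"]-s["f"]*c[1]/-c[2]
def ray(s,u,v,z):
    o=s["C"][:3,3]; d=s["C"][:3,:3]@np.array([(u-s["cx"])/s["f"],-(v-s["cy"])/s["f"],-1]); t=(z-o[2])/d[2]; return o+t*d
E
python3 - <<'E'
from h import *
np.set_printoptions(precision=4,suppress=True)
for n,pts in dict(side=[(336,299),(286,347),(260,275),(222,330),(396,252),(320,225),(330,217),(289,215),(257,177),(320,168),(410,285),(250,110),(400,390)],scene=[(183,194),(189,170),(246,230),(280,214),(358,235),(334,286),(140,220),(465,240)]).items():
    s=cam(n);P=cloud(s);np.save(f"P_{n}.npy",P);np.save(f"I_{n}.npy",s["pixels"])
    for u,v in pts: print(n,u,v,P[v,u])
    # table plane check
    z=P[...,2]; m=(abs(z)<0.01); print(n,"table z",np.median(z[m]),m.sum())
    big=cv2.resize(s["pixels"][130:380,180:480] if n=="side" else s["pixels"][140:310,80:380],None,fx=2.6,fy=2.6,interpolation=cv2.INTER_CUBIC); cv2.imwrite(f"pics/{n}_crop1.png",big)
E
```

```text
side 336 299 [ 0.5167 -0.2686  0.0125]
side 286 347 [ 0.3527 -0.3571  0.0105]
side 260 275 [ 0.352  -0.1361  0.0122]
side 222 330 [ 0.2202 -0.2716  0.0138]
side 396 252 [ 0.7498 -0.1646  0.0058]
side 320 225 [ 0.5666 -0.028   0.0386]
side 330 217 [ 0.6088 -0.0037  0.0378]
side 289 215 [0.4904 0.0334 0.0449]
side 257 177 [0.4557 0.2717 0.0205]
side 320 168 [0.6889 0.2723 0.0093]
side 410 285 [ 0.688  -0.3192  0.0675]
side 250 110 [0.5065 0.5474 0.123 ]
side 400 390 [ 0.5561 -0.5246  0.0078]
side table z 0.0004545076399364856 113117
scene 183 194 [ 0.4716 -0.3145  0.0099]
scene 189 170 [ 0.3194 -0.3879  0.0086]
scene 246 230 [ 0.6047 -0.0114  0.0394]
scene 280 214 [0.5002 0.0508 0.0466]
scene 358 235 [0.472  0.2867 0.0191]
scene 334 286 [0.6911 0.282  0.006 ]
scene 140 220 [ 0.7206 -0.2872  0.0719]
scene 465 240 [0.5267 0.5633 0.125 ]
scene table z 0.00033187440194931694 108188
```

View pics/side_crop1.png

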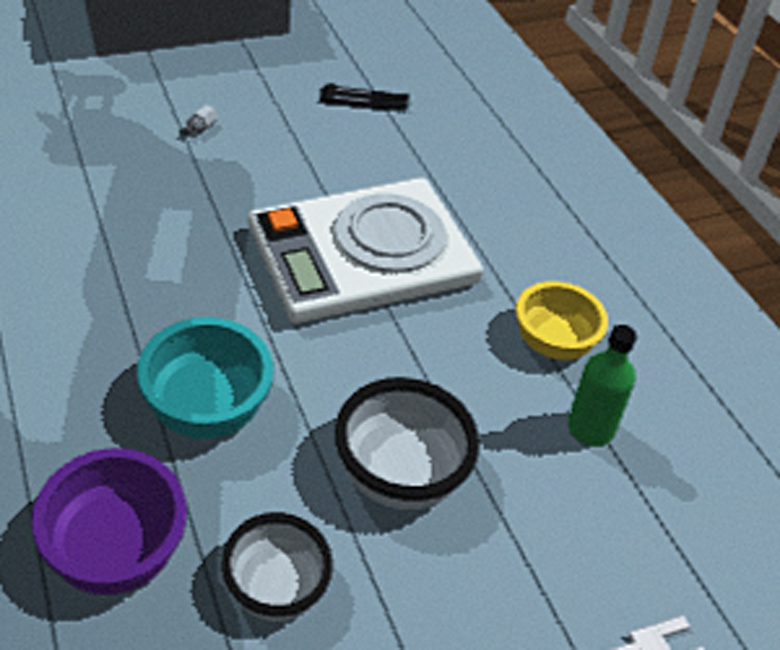

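View pics/scene_crop1.png

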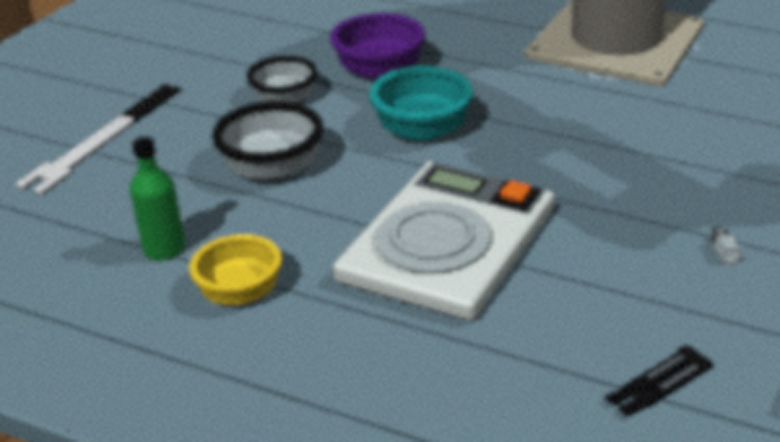

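The crops confirm it: the larger black-rimmed bowl is at side (336,299), and the smaller look-alike is at side (286,347). Next I'll measure positions from both clouds.

```bash
cat > m.py <<'E'
from h import *
from scipy.optimize import least_squares
np.set_printoptions(precision=4,suppress=True)
def circ(X):
    r=least_squares(lambda p:np.hypot(X[:,0]-p[0],X[:,1]-p[1])-p[2],[*X.mean(0),.05],loss='soft_l1',f_scale=.002); return r.x
def hsv(I): return cv2.cvtColor(I,cv2.COLOR_BGR2HSV)
if __name__=="__main__":
  for n in ["side","scene"]:
    P=np.load(f"P_{n}.npy");I=np.load(f"I_{n}.npy");H=hsv(I)
    z=P[...,2]; near=lambda x,y,r:np.hypot(P[...,0]-x,P[...,1]-y)<r
    # bowl
    m=near(.505,-.27,.1)&(z>.049)&(z<.06)&(I.max(-1)<70)
    X=P[m]; c=circ(X[:,:2]); print(n,"bowl rim",c,m.sum(),np.percentile(X[:,2],[5,50,95]))
    # key orange
    m=(H[...,0]<15)&(H[...,1]>180)&(H[...,2]>120)&near(.49,.04,.08)
    X=P[m];print("key",X.mean(0),m.sum(),np.percentile(X[:,2],[5,25,50,75,95]))
    vv,uu=np.nonzero(m);print("key pix",uu.mean(),vv.mean(), cv2.minAreaRect(X[:,:2].astype(np.float32)))
    # scale top
    m=near(.57,0,.17)&(z>.026)&(z<.055)
    X=P[m]; (cx,cy),(w,h),a=cv2.minAreaRect(X[:,:2].astype(np.float32)); print("scale rect",cx,cy,w,h,a)
    m2=near(.57,0,.17)&(abs(z-.032)<.003); (cx,cy),(w,h),a=cv2.minAreaRect(P[m2][:,:2].astype(np.float32)); print("scale rect2",cx,cy,w,h,a,np.median(P[m2][:,2]))
    m=near(.61,-.005,.09)&(z>.0435)&(z<.049); X=P[m];print("ring",circ(X[:,:2]),m.sum())
    m=near(.61,-.005,.09)&(z>.0365)&(z<.05); X=P[m];print("plate", cv2.minEnclosingCircle(X[:,:2].astype(np.float32)),np.median(X[:,2]))
    m=near(.46,.28,.06)&(z>.006); X=P[m]; print("tool",X.mean(0),m.sum(),X[:,2].max(),cv2.minAreaRect(X[:,:2].astype(np.float32)))
    uvec=np.linalg.svd(X[:,:2]-X[:,:2].mean(0))[2][0];print(uvec,np.degrees(np.arctan2(uvec[1],uvec[0])))
E
python3 m.py
```

```text
side bowl rim [ 0.5023 -0.291   0.0623] 660 [0.0504 0.0549 0.0577]
key [0.4907 0.0415 0.044 ] 63 [0.0398 0.0432 0.0441 0.0452 0.0469]
key pix 288.22222222222223 213.46031746031747 ((0.4914189875125885, 0.04423339292407036), (0.028109068050980568, 0.03450541943311691), 1.33652925491333)
scale rect 0.5729379057884216 -0.00818651169538498 0.17390361428260803 0.23083263635635376 89.48944091796875
scale rect2 0.5728204250335693 -0.009319841861724854 0.17162394523620605 0.2296147495508194 89.53402709960938 0.03244885076603776
ring [ 0.6047 -0.0118  0.0429] 170
plate ((0.5940852165222168, -0.010828440077602863), 0.08312936872243881) 0.0408903938816928
tool [0.4582 0.2788 0.0185] 87 0.02905282975138257 ((0.4579903483390808, 0.28022632002830505), (0.050205908715724945, 0.03092893399298191), 53.007022857666016)
[-0.8566 -0.516 ] -148.93394296693484
scene bowl rim [ 0.5061 -0.2865  0.0622] 286 [0.0497 0.054  0.0573]
key [0.4953 0.0407 0.0438] 55 [0.0387 0.0428 0.0444 0.0452 0.0472]
key pix 277.5272727272727 213.1818181818182 ((0.4929455816745758, 0.03835631161928177), (0.034412700682878494, 0.025217028334736824), 86.05451965332031)
scale rect 0.5742825865745544 -0.005711086094379425 0.1717895269393921 0.2313888669013977 89.71281433105469
scale rect2 0.5742851495742798 -0.006606802344322205 0.169552743434906 0.23151181638240814 89.34819030761719 0.032321950196613436
ring [ 0.6048 -0.0099  0.0431] 145
plate ((0.6015256643295288, -0.00437251478433609), 0.0829344168305397) 0.04072240577317482
tool [0.4644 0.2869 0.0188] 108 0.027808659266032265 ((0.45731309056282043, 0.2797035276889801), (0.056496523320674896, 0.02584962360560894), 49.10627365112305)
[0.7692 0.639 ] 39.71669710986732
```

```bash
cat >> h.py <<'E'
from scipy.spatial.transform import Rotation as Ro
def plan(p,yaw,st=None):
    """normalised row from the current measured pose to TCP p, pointing down with yaw"""
    st=st or state(); R0=Ro.from_euler('xyz',st["eef_rot"]); R1=Ro.from_euler('xyz',[np.pi,0,yaw])
    d=R0.inv().apply(np.array(p)-st["position"])/.12; r=(R0.inv()*R1).as_rotvec()/np.radians(30)
    return np.round(r,4),np.round(d,4)
E
python3 - <<'E'
from h import *
np.set_printoptions(precision=4,suppress=True)
s=cam("wrist"); st=state(); R0=Ro.from_euler('xyz',st["eef_rot"])
o=s["C"][:3,3]; print("cam origin in tool",R0.inv().apply(o-st["position"]))
print("cam axes in tool\n",R0.inv().as_matrix()@s["C"][:3,:3])
print(st["position"],st["eef_rot"])
for p,y in [((.46,.28,.2256),np.arctan2(.28,.46)+np.pi/2)]: print(plan(p,y))
E
```

```text
cam origin in tool [ 0.0806  0.0002 -0.1585]
cam axes in tool
 [[ 0.0008  0.9575  0.2884]
 [ 1.     -0.0008  0.    ]
 [ 0.0003  0.2884 -0.9575]]
[0.2027 0.5645 0.2263] [-3.1409 -0.      2.7968]
(array([-0.0012,  0.0004,  1.2972]), array([-2.8192, -1.5068,  0.0063]))
```

send_rows([
  [[0, 0, 0.4, -0.94, -0.5, 0, 1], [0, 0, 0.4, -0.94, -0.5, 0, 1], [0, 0, 0.4, -0.94, -0.5, 0, 1]],
])

```text
time: 0.68
position: [0.2912, 0.4675, 0.2267]
eef_rot: [-3.141, 0.001, 2.583]
contact_force: [-0.8, 1.1, -0.3]
grip_width: 1.001
```

```bash
python3 - <<'E'
from h import *
st=state();print(st["time"],st["position"],st["eef_rot"]); print(plan((.46,.28,.226),2.118))
E
```

```text
0.675 [0.29120336 0.46753402 0.22668413] [-3.14143687e+00  1.01795399e-03  2.58276045e+00]
(array([2.000e-04, 2.000e-03, 8.876e-01]), array([-2.0212, -0.5792,  0.0078]))
```

send_rows([
  [[0, 0, 0.44, -1, -0.29, 0, 1], [0, 0, 0.44, -1, -0.29, 0, 1], [0, 0, 0.44, -1, -0.29, 0, 1]],
])

```text
time: 1.05
position: [0.3746, 0.3752, 0.2267]
eef_rot: [3.141, 0.001, 2.352]
contact_force: [-0.0, -0.4, -0.8]
grip_width: 1.0
```

```bash
python3 - <<'E'
from h import *
st=state();print(st["time"],st["position"],st["eef_rot"]); print(plan((.46,.28,.226),2.118))
s=cam("wrist");cv2.imwrite("pics/w1.png",s["pixels"])
E
```

```text
1.05 [0.37455193 0.37515355 0.22670412] [3.14145987e+00 7.33850336e-04 2.35210673e+00]
(array([4.000e-04, 1.400e-03, 4.471e-01]), array([-1.0644, -0.0528,  0.0066]))
```

View pics/w1.png

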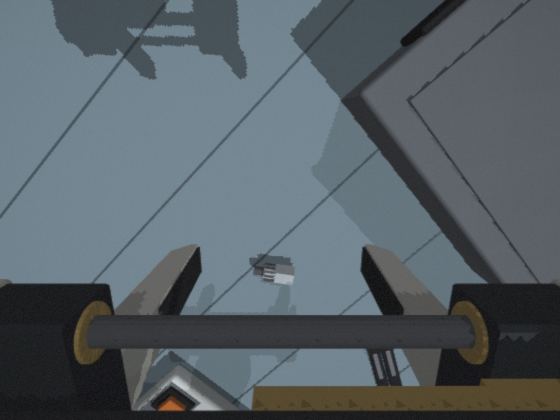

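The wrist view shows the tool at (274,270), with the hexagon on the right (285,273) and the pin on the left. The key corner is at the bottom (170,405).

```bash
python3 - <<'E'
from h import *
np.set_printoptions(precision=4,suppress=True)
s=cam("wrist");P=cloud(s);I=s["pixels"];z=P[...,2]
print("table",np.nanmedian(z[180:240,230:330]),np.nanmedian(z[100:150,200:260]))
m=np.zeros(z.shape,bool);m[245:295,235:310]=1;m&=(z>.005)&(z<.05)
X=P[m];print(m.sum(),X.mean(0),np.percentile(X[:,2],[5,50,90,99]),cv2.minAreaRect(X[:,:2].astype(np.float32)))
u=np.linalg.svd(X[:,:2]-X[:,:2].mean(0))[2][0];print(u,np.degrees(np.arctan2(u[1],u[0])))
hx=X[X[:,2]>.02];print("hex",len(hx),hx.mean(0),cv2.minAreaRect(hx[:,:2].astype(np.float32)))
cv2.imwrite("pics/w1c.png",cv2.resize(I[235:305,225:325],None,fx=7,fy=7,interpolation=cv2.INTER_CUBIC))
E
```

```text
table 0.0006659623245128254 0.0005546481585250729
645 [0.4521 0.2883 0.0206] [0.0133 0.0219 0.025  0.0259] ((0.4511673152446747, 0.284381628036499), (0.052070941776037216, 0.0226593054831028), 41.06570053100586)
[0.7699 0.6382] 39.65927552537431
hex 381 [0.4567 0.2887 0.0236] ((0.4568653702735901, 0.2872604727745056), (0.03913998603820801, 0.01934800297021866), 36.940269470214844)
```

View pics/w1c.png

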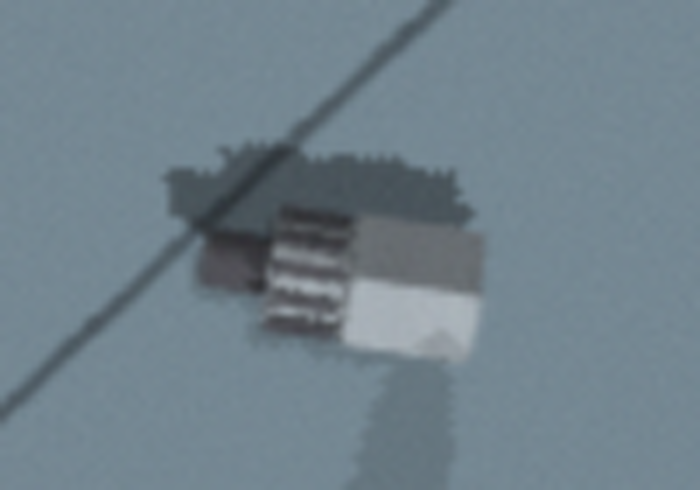

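The tool's axis runs at about 40°, pin end towards (−,−), with its midpoint near (0.457, 0.289). Next I go over the scale.

```bash
python3 - <<'E'
from h import *
st=state()
p0=st["position"];p1=np.array([.57,-.03,.226]);y0=2.352;y1=1.52
for f in (.3,.6,.8,1): print(f, p0+f*(p1-p0), plan(p0+f*(p1-p0),y0+f*(y1-y0)))
E
```

```text
0.3 [0.43162392 0.25534177 0.22647752] (array([ 1.000e-04, -1.500e-03,  4.846e-01]), array([-1.0701e+00, -3.7110e-01,  8.0000e-04]))
0.6 [0.49092795 0.13305244 0.22627287] (array([-1.000e-04, -1.500e-03,  9.613e-01]), array([-2.1401e+00, -7.4220e-01,  1.7000e-03]))
0.8 [0.53046398 0.05152622 0.22613643] (array([-2.0000e-04, -1.5000e-03,  1.2791e+00]), array([-2.8535e+00, -9.8960e-01,  2.2000e-03]))
1 [ 0.57  -0.03   0.226] (array([-4.0000e-04, -1.5000e-03,  1.5969e+00]), array([-3.5669e+00, -1.2370e+00,  2.8000e-03]))
```

send_rows([
  [[0, 0, 0.45, -1, -0.35, 0, 1], [0, 0, 0.45, -1, -0.35, 0, 1], [0, 0, 0.45, -1, -0.35, 0, 1]],
])

```text
time: 1.52
position: [0.4283, 0.2615, 0.2267]
eef_rot: [3.141, 0.0, 2.119]
contact_force: [-0.4, 0.9, 0.3]
grip_width: 0.997
```

send_rows([
  [[0, 0, 0.5, -1, -0.1, 0, 1], [0, 0, 0.5, -1, -0.1, 0, 1], [0, 0, 0.5, -1, -0.1, 0, 1]],
])

```text
time: 1.9
position: [0.4809, 0.1536, 0.2266]
eef_rot: [3.142, 0.0, 1.857]
contact_force: [0.4, -0.3, -0.7]
grip_width: 0.996
```

```bash
python3 - <<'E'
from h import *
st=state();print(st["time"],st["position"],st["eef_rot"])
p0=st["position"];p1=np.array([.57,-.03,.226]);y0=st["eef_rot"][2];y1=1.52
for f in (.5,1): print(f, p0+f*(p1-p0), plan(p0+f*(p1-p0),y0+f*(y1-y0)))
E
```

```text
1.9 [0.4809164  0.15361612 0.22660186] [3.14156546e+00 9.18471727e-05 1.85749903e+00]
0.5 [0.5254582  0.06180806 0.22630093] (array([1.000e-04, 2.000e-04, 3.223e-01]), array([-0.8388,  0.1397,  0.0026]))
1 [ 0.57  -0.03   0.226] (array([1.000e-04, 2.000e-04, 6.446e-01]), array([-1.6776,  0.2794,  0.0052]))
```

send_rows([
  [[0, 0, 0.33, -0.84, 0.14, 0, 1], [0, 0, 0.33, -0.84, 0.14, 0, 1], [0, 0, 0.33, -0.84, 0.14, 0, 1]],
])

```text
time: 2.28
position: [0.5255, 0.0633, 0.2264]
eef_rot: [-3.141, -0.001, 1.688]
contact_force: [-0.5, 0.7, 0.2]
grip_width: 0.998
```

send_rows([
  [[0, 0, 0.32, -0.84, 0, 0, 1], [0, 0, 0.32, -0.84, 0, 0, 1], [0, 0, 0.32, -0.84, 0, 0, 1], [0, 0, 0.32, -0.84, 0, 0, 1]],
])

```text
time: 2.78
position: [0.5366, -0.035, 0.2265]
eef_rot: [-3.141, -0.001, 1.522]
contact_force: [0.7, 0.6, 0.8]
grip_width: 1.002
```

```bash
python3 - <<'E'
from h import *
st=state();print(st["time"],st["position"],st["eef_rot"])
s=cam("wrist");cv2.imwrite("pics/w2.png",s["pixels"]);np.save("P_w2.npy",cloud(s));np.save("I_w2.npy",s["pixels"])
E
```

```text
2.775 [ 0.536622   -0.03504089  0.22653988] [-3.14128391e+00 -1.14537592e-03  1.52175195e+00]
```

View pics/w2.png

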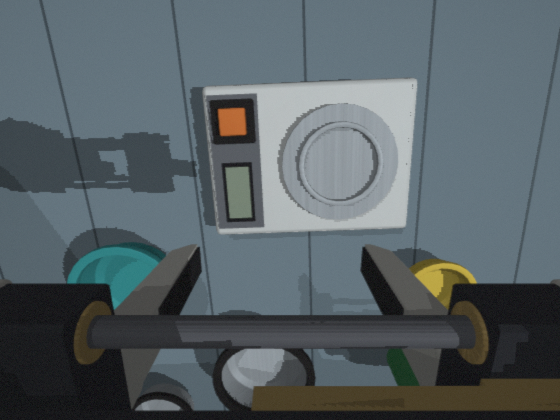

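The wrist view shows the key at (232,122), the ring centred near (340,162), the bowl rim at (264,377), the yellow bowl lower right, and a slight lens curvature. Fitting these now.

```bash
cat > m2.py <<'E'
from m import *
import sys
def fit(P,I):
    H=hsv(I);z=P[...,2]; near=lambda x,y,r:np.hypot(P[...,0]-x,P[...,1]-y)<r
    m=(H[...,0]<15)&(H[...,1]>180)&(H[...,2]>100)&near(.49,.04,.08); m=cv2.erode(m.astype(np.uint8),np.ones((3,3)))>0
    X=P[m];print("key",X.mean(0),m.sum(),np.percentile(X[:,2],[5,25,50,75,95]),cv2.minAreaRect(X[:,:2].astype(np.float32)))
    m2=near(.57,0,.17)&(abs(z-.032)<.003)&(I.min(-1)>150); X=P[m2];print("scale rect",cv2.minAreaRect(X[:,:2].astype(np.float32)),np.median(X[:,2]))
    for lo,hi in ((.0425,.05),(.0435,.05),(.0445,.05)):
        m=near(.605,-.01,.056)&(z>lo)&(z<hi); X=P[m];print("ring",circ(X[:,:2]),m.sum())
    m=near(.605,-.01,.09)&(z>.037)&(z<.0425); X=P[m];print("plate",np.median(X[:,2]))
    # plate outline by border fit
    mm=(near(.605,-.01,.09)&(z>.0365)&(z<.05)).astype(np.uint8); mm=cv2.morphologyEx(mm,cv2.MORPH_CLOSE,np.ones((5,5))); mm=cv2.morphologyEx(mm,cv2.MORPH_OPEN,np.ones((5,5)))
    c=max(cv2.findContours(mm,cv2.RETR_EXTERNAL,cv2.CHAIN_APPROX_NONE)[0],key=cv2.contourArea)[:,0]
    X=P[c[:,1],c[:,0]];print("plate outl",circ(X[:,:2]),len(c))
    m=near(.60,-.01,.03)&(abs(z-.04)<.004);print("plate z",np.median(z[m]), "table",np.median(z[abs(z)<.01]))
if __name__=="__main__": fit(np.load(sys.argv[1]),np.load(sys.argv[2]))
E
python3 m2.py P_w2.npy I_w2.npy
```

```text
m2.py:6: RuntimeWarning: Mean of empty slice.
  X=P[m];print("key",X.mean(0),m.sum(),np.percentile(X[:,2],[5,25,50,75,95]),cv2.minAreaRect(X[:,:2].astype(np.float32)))
  ret = um.true_divide(
Traceback (most recent call last):
  File "m2.py", line 16, in <module>
    if __name__=="__main__": fit(np.load(sys.argv[1]),np.load(sys.argv[2]))
                             ~~~^^^^^^^^^^^^^^^^^^^^^^^^^^^^^^^^^^^^^^^^^^^
  File "m2.py", line 6, in fit
    X=P[m];print("key",X.mean(0),m.sum(),np.percentile(X[:,2],[5,25,50,75,95]),cv2.minAreaRect(X[:,:2].astype(np.float32)))
                                         ~~~~~~~~~~~~~^^^^^^^^^^^^^^^^^^^^^^^^
IndexError: index -1 is out of bounds for axis 0 with size 0
```

```bash
python3 - <<'E'
import numpy as np,cv2
np.set_printoptions(precision=4,suppress=True)
P=np.load("P_w2.npy");I=np.load("I_w2.npy")
for u,v in [(232,122),(340,162),(300,162),(270,120),(280,300),(264,377),(100,50),(210,92),(412,84),(406,228),(220,230)]: print(u,v,P[v,u],I[v,u])
E
```

```text
232 122 [0.4895 0.0402 0.046 ] [ 51 104 183]
340 162 [ 0.6032 -0.0078  0.0401] [160 155 147]
300 162 [ 0.559  -0.005   0.0449] [147 141 135]
270 120 [0.5287 0.0401 0.0318] [188 188 181]
280 300 [ 0.5276 -0.2029  0.0013] [128 119 102]
264 377 [ 0.4981 -0.3237  0.013 ] [137 133 124]
100 50 [ 0.3431  0.1237 -0.0002] [125 116 100]
210 92 [0.4669 0.0717 0.0312] [186 187 180]
412 84 [0.6797 0.0693 0.0321] [153 152 147]
406 228 [ 0.6969 -0.1042  0.0005] [129 120 104]
220 230 [ 0.4618 -0.0832  0.0333] [181 181 174]
```

```bash
sed -i 's/(H\[...,0\]<15)&(H\[...,1\]>180)/(H[...,0]<20)\&(H[...,1]>120)/; s/I.min(-1)>150/I.min(-1)>120/' m2.py; python3 m2.py P_w2.npy I_w2.npy
```

```text
key [0.4891 0.0411 0.0451] 601 [0.0439 0.0446 0.0451 0.0456 0.0464] ((0.48921626806259155, 0.04062353074550629), (0.025327054783701897, 0.025828620418906212), 88.002685546875)
scale rect ((0.5714830160140991, -0.006913319230079651), (0.16775856912136078, 0.22647181153297424), 89.44979095458984) 0.032499012875604194
ring [ 0.6022 -0.0096  0.0425] 1478
ring [ 0.6022 -0.0096  0.0426] 1405
ring [ 0.6023 -0.0097  0.0426] 1343
plate 0.040621323832419565
plate outl [ 0.6025 -0.0099  0.0631] 328
plate z 0.04064081990833185 table 0.0005676581327267172
```

The wrist camera puts the ring at (0.6022, −0.0096) and the key cap top at z ≈ 0.045. The static cameras differ from it by about 2 mm, so I'll keep yaw ≈ 1.52 throughout and position the bowl relative to the ring using the wrist camera alone.

send_rows([
  [[0, 0, 0, -0.9, -0.22, 0, 0.3], [0, 0, 0, -0.9, -0.22, 0, 0.3], [0, 0, 0, -0.9, -0.22, 0, 0.3]],
])

```text
time: 3.2
position: [0.5043, -0.1449, 0.2268]
eef_rot: [3.142, 0.0, 1.518]
contact_force: [0.8, 0.8, 0.3]
grip_width: 0.726
```

send_rows([
  [[0, 0, 0, -0.9, -0.22, 0, 0.3], [0, 0, 0, -0.9, -0.22, 0, 0.3], [0, 0, 0, -0.9, -0.22, 0, 0.3]],
])

```text
time: 3.58
position: [0.4728, -0.2511, 0.2266]
eef_rot: [-3.142, -0.0, 1.518]
contact_force: [0.0, 1.0, 0.0]
grip_width: 0.649
```

send_rows([
  [[0, 0, 0, -0.6, -0.2, 0, 0.3], [0, 0, 0, -0.6, -0.2, 0, 0.3], [0, 0, 0, -0.6, -0.2, 0, 0.3]],
])

```text
time: 3.95
position: [0.4459, -0.32, 0.2265]
eef_rot: [3.141, -0.001, 1.519]
contact_force: [0.5, 0.4, 0.1]
grip_width: 0.65
```

```bash
python3 - <<'E'
from m import *
st=state();print(st["time"],st["position"],st["eef_rot"])
s=cam("wrist");cv2.imwrite("pics/w3.png",s["pixels"]);P=cloud(s);I=s["pixels"];np.save("P_w3.npy",P);np.save("I_w3.npy",I)
z=P[...,2]
near=lambda x,y,r:np.hypot(P[...,0]-x,P[...,1]-y)<r
m=near(.503,-.29,.085)&(z>.052)&(z<.06); X=P[m]; print("rim",circ(X[:,:2]),m.sum(),np.median(X[:,2]))
m=near(.503,-.29,.03)&(z>.005)&(z<.02); print("floor",np.median(z[m]))
E
```

```text
3.95 [ 0.4459 -0.32    0.2265] [ 3.1414 -0.001   1.5194]
rim [ 0.501  -0.2888  0.062 ] 3972 0.055467621587228705
floor 0.012641512088514328
```

View pics/w3.png

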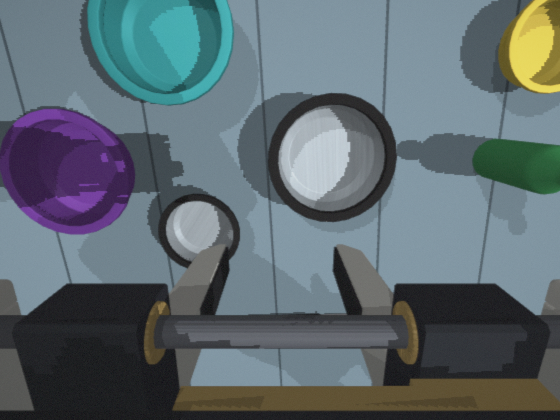

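The target bowl is at (332,157) in the wrist view, with the small look-alike at (200,230) and the bottle at (520,165). The rim fit gives (0.501, −0.289). I'll check finger clearance and compute the approach.

```bash
python3 - <<'E'
from m import *
P=np.load("P_w3.npy");z=P[...,2]
near=lambda x,y,r:np.hypot(P[...,0]-x,P[...,1]-y)<r
m=near(.35,-.37,.09)&(z>.03)&(z<.06); X=P[m]; print("small",circ(X[:,:2]),m.sum(),np.median(X[:,2]))
m=near(.391,-.2857,.03)&(z>.02);print("pts near outer finger",m.sum())
for zz in (.1,.0525): print(plan((.440,-.2857,zz),1.519))
E
```

```text
small [ 0.3469 -0.3681  0.0442] 1475 0.03929697222034356
pts near outer finger 21472
(array([ 0.0004, -0.0021,  0.0023]), array([ 0.2779, -0.0651,  1.0547]))
(array([ 0.0004, -0.0021,  0.0023]), array([ 0.2775, -0.0652,  1.4506]))
```

send_rows([
  [[0, 0, 0, 0.278, -0.065, 0.4, 0.3], [0, 0, 0, 0.278, -0.065, 1, 0.3], [0, 0, 0, 0.278, -0.065, 1, 0.3], [0, 0, 0, 0.278, -0.065, 1, 0.3]],
])

```text
time: 4.5
position: [0.4397, -0.2868, 0.1075]
eef_rot: [-3.141, -0.0, 1.52]
contact_force: [-0.6, -0.2, 0.7]
grip_width: 0.649
```

```bash
python3 - <<'E'
from m import *
st=state();print(st["time"],st["position"],st["eef_rot"],st["contact_force"])
print(plan((.440,-.2857,.0525),1.519))
s=cam("wrist");cv2.imwrite("pics/w4.png",s["pixels"])
E
```

```text
4.5 [ 0.4397 -0.2868  0.1075] [-3.1415 -0.0004  1.5203] [-0.5516 -0.1723  0.6959]
(array([-0.0002, -0.0007,  0.0025]), array([0.0095, 0.0017, 0.4582]))
```

View pics/w4.png

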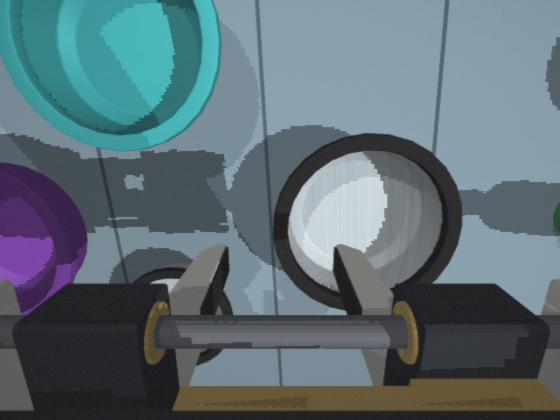

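send_rows([
  [[0, 0, 0, 0.01, 0, 0.25, 0.3], [0, 0, 0, 0.01, 0, 0.458, 0.3], [0, 0, 0, 0.01, 0, 0.458, 0.3]],
])

```text
time: 4.92
position: [0.4395, -0.2867, 0.0525]
eef_rot: [3.141, 0.0, 1.519]
contact_force: [0.1, 0.9, 0.6]
grip_width: 0.65
```

send_rows([
  [[0, 0, 0, 0, 0, 0, -0.9], [0, 0, 0, 0, 0, 0, -0.9], [0, 0, 0, 0, 0, 0, -0.9], [0, 0, 0, 0, 0, 0, -0.9], [0, 0, 0, 0, 0, 0, -0.9]],
], newtons=15)

```text
time: 5.55
position: [0.4391, -0.2864, 0.0518]
eef_rot: [3.142, 0.0, 1.519]
contact_force: [-0.6, -0.4, -0.4]
grip_width: 0.161
```

```bash
python3 - <<'E'
from m import *
st=state();print(st["time"],st["position"],st["eef_rot"],st["contact_force"],st["grip_width"]*93)
s=cam("wrist");cv2.imwrite("pics/w5.png",s["pixels"])
E
```

```text
5.55 [ 0.4391 -0.2864  0.0518] [3.1415 0.0001 1.5192] [-0.6007 -0.3838 -0.3957] 14.979821415213411
```

View pics/w5.png

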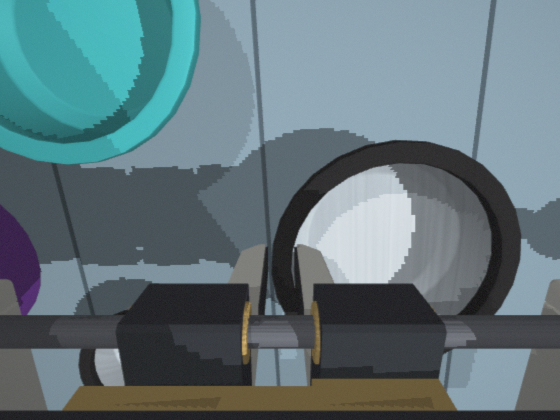

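send_rows([
  [[0, 0, 0, 0, 0, 0, -1], [0, 0, 0, 0, 0, 0, -1], [0, 0, 0, 0, 0, 0, -1], [0, 0, 0, 0, 0, 0, -1]],
], newtons=40)

```text
time: 6.1
position: [0.4392, -0.2864, 0.0517]
eef_rot: [3.141, 0.0, 1.519]
contact_force: [0.4, -0.8, -0.4]
grip_width: 0.102
```

```bash
python3 - <<'E'
from m import *
for i in range(1):
    st=state();print(st["time"],st["position"],st["eef_rot"],st["contact_force"],st["grip_width"]*93)
E
```

```text
6.1 [ 0.4392 -0.2864  0.0517] [3.1414 0.0001 1.5193] [ 0.3957 -0.752  -0.3738] 9.476564706742597
```

send_rows([
  [[0, 0, 0, 0, 0, 0, -1], [0, 0, 0, 0, 0, 0, -1]],
], newtons=40)

```text
time: 6.35
position: [0.4392, -0.2865, 0.0517]
eef_rot: [3.141, 0.0, 1.519]
contact_force: [1.0, -0.9, 0.2]
grip_width: 0.101
```

```bash
python3 - <<'E'
from m import *
st=state();print(st["time"],st["position"],st["eef_rot"],st["contact_force"],st["grip_width"]*93)
s=cam("wrist");cv2.imwrite("pics/w6.png",cv2.resize(s["pixels"][120:400,180:540],None,fx=2,fy=2))
s=cam("side");cv2.imwrite("pics/s6.png",cv2.resize(s["pixels"][180:400,180:460],None,fx=2.7,fy=2.7))
E
```

```text
6.35 [ 0.4392 -0.2865  0.0517] [3.1414 0.0001 1.5192] [ 0.9526 -0.9197  0.171 ] 9.409811252078232
```

View pics/w6.png

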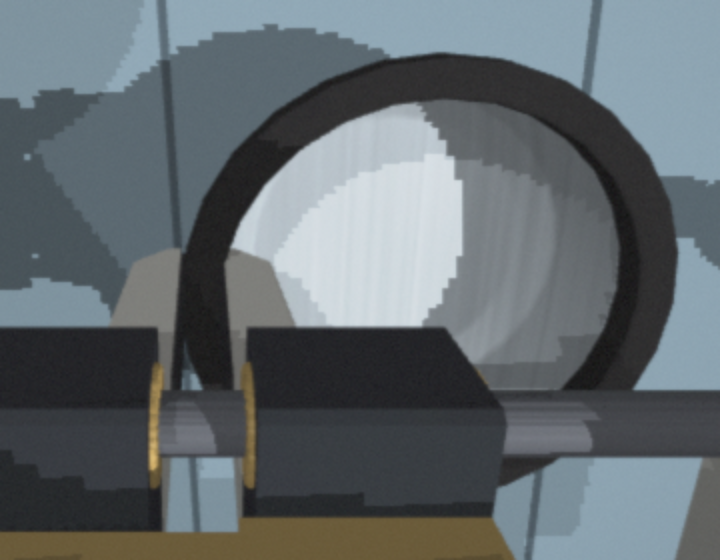

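View pics/s6.png

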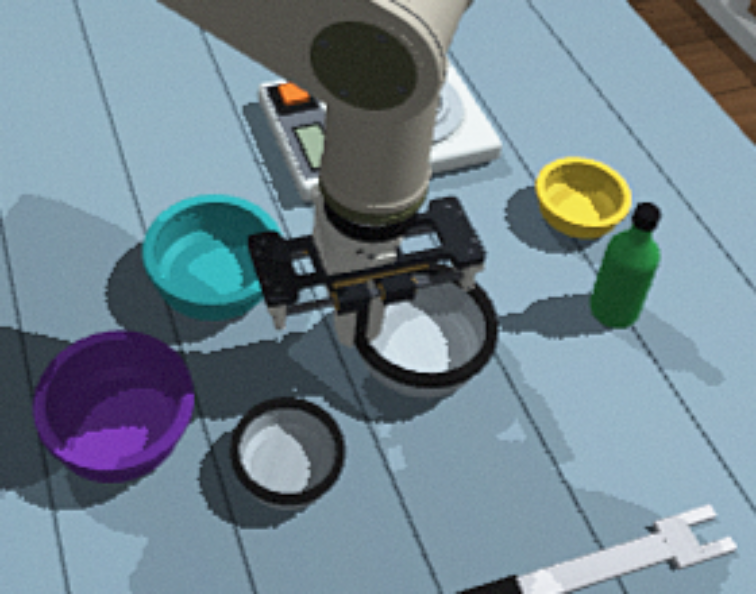

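The fingers pinch the rim, one inside and one outside, and the bowl is level. I'll lift a little and check.

send_rows([
  [[0, 0, 0, 0, 0, -0.1, -1], [0, 0, 0, 0, 0, -0.2, -1], [0, 0, 0, 0, 0, -0.3, -1], [0, 0, 0, 0, 0, -0.3, -1]],
], newtons=45)

```text
time: 6.95
position: [0.44, -0.2872, 0.0895]
eef_rot: [3.139, 0.002, 1.519]
contact_force: [0.1, 0.9, -3.2]
grip_width: 0.099
```

```bash
cat > b.py <<'E'
from m import *
def bowl(n="wrist",save=None,guess=None):
    st=state();s=cam(n);P=cloud(s);I=s["pixels"]
    if save: cv2.imwrite(save,I)
    R=Ro.from_euler('xyz',st["eef_rot"]); c=st["position"]+R.apply([0,.0625,0])
    zr=c[2]+.0025
    z=P[...,2]; m=(np.hypot(P[...,0]-c[0],P[...,1]-c[1])<.08)&(np.hypot(P[...,0]-c[0],P[...,1]-c[1])>.05)&(abs(z-zr)<.012)&(I.max(-1)<95)&(np.hypot(P[...,0]-st["position"][0],P[...,1]-st["position"][1])>.022)
    X=P[m]; A=np.c_[X[:,:2]-c[:2],np.ones(len(X))]; w=np.ones(len(X),bool)
    for _ in range(6):
        k=np.linalg.lstsq(A[w],X[w,2],rcond=None)[0]; r=X[:,2]-A@k; w=abs(r)<.003
    print(n,st["time"],"TCP",st["position"],st["eef_rot"],"F",st["contact_force"],"w",st["grip_width"]*93)
    print("  rim n",len(X),w.sum(),"slope rad",k[:2],"z",k[2],"zTop-TCP",k[2]-st["position"][2],"circ",circ(X[w][:,:2]),"nominal",c)
if __name__=="__main__":
    import sys
    bowl("wrist",sys.argv[1]); bowl("side",sys.argv[2])
E
python3 b.py pics/w7.png pics/s7.png
```

```text
wrist 6.95 TCP [ 0.44   -0.2872  0.0895] [3.1392 0.0018 1.5192] F [ 0.0605  0.9189 -3.2133] w 9.209920922467937
  rim n 9473 8319 slope rad [-0.0094  0.0007] z 0.09250975175068986 zTop-TCP 0.0029916077682202724 circ [ 0.5002 -0.2926  0.0624] nominal [ 0.5025 -0.2904  0.0897]
side 7.0 TCP [ 0.4396 -0.2868  0.0886] [3.1402 0.001  1.5192] F [ 0.0478  0.1179 -2.9033] w 9.46212947802691
  rim n 485 378 slope rad [-0.0084 -0.0028] z 0.09119475954778154 zTop-TCP 0.002584678202908322 circ [ 0.5025 -0.2943  0.0621] nominal [ 0.502  -0.29    0.0887]
```

View pics/s7.png

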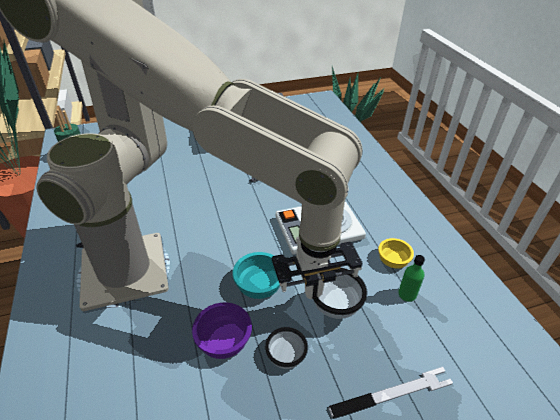

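Bowl is held level (0.5° droop) and weighs about 300 g. Carrying it above the ring.

```bash
python3 - <<'E'
from h import *
for p in [(.44,-.287,.16),(.49,-.15,.16),(.541,-.007,.16)]: print(plan(p,1.519))
E
```

```text
(array([0.0007, 0.0005, 0.0003]), array([-0.0042,  0.0075, -0.6009]))
(array([0.0007, 0.0005, 0.0003]), array([ 1.1575,  0.3647, -0.6011]))
(array([0.0007, 0.0005, 0.0003]), array([ 2.3695,  0.7277, -0.6013]))
```

send_rows([
  [[0, 0, 0, 0, 0, -0.2, -1], [0, 0, 0, 0, 0, -0.4, -1], [0, 0, 0, 0.1, 0.03, -0.6, -1], [0, 0, 0, 0.3, 0.1, -0.6, -1], [0, 0, 0, 0.5, 0.18, -0.6, -1]],
])

```text
time: 7.68
position: [0.4637, -0.227, 0.1595]
eef_rot: [-3.141, -0.0, 1.519]
contact_force: [0.6, 0.1, -2.5]
grip_width: 0.102
```

send_rows([
  [[0, 0, 0, 0.25, 0.07, 0, -1], [0, 0, 0, 0.5, 0.15, 0, -1], [0, 0, 0, 0.75, 0.22, 0, -1], [0, 0, 0, 0.95, 0.28, 0, -1], [0, 0, 0, 0.95, 0.28, 0, -1]],
])

```text
time: 8.3
position: [0.5031, -0.1138, 0.1589]
eef_rot: [-3.14, -0.001, 1.522]
contact_force: [-0.2, -0.1, -2.3]
grip_width: 0.099
```

send_rows([
  [[0, 0, 0, 0.25, 0.07, 0, -1], [0, 0, 0, 0.5, 0.15, 0, -1], [0, 0, 0, 0.75, 0.22, 0, -1], [0, 0, 0, 0.92, 0.27, 0, -1], [0, 0, 0, 0.92, 0.27, 0, -1]],
])

```text
time: 8.93
position: [0.5411, -0.0065, 0.1591]
eef_rot: [-3.141, 0.0, 1.521]
contact_force: [0.1, 0.2, -2.6]
grip_width: 0.096
```

```bash
python3 - <<'E'
from h import *
st=state();print(st["time"],st["position"],st["eef_rot"],st["contact_force"],st["grip_width"]*93)
for p in [(.5415,-.007,.115)]: print(plan(p,1.519))
E
```

```text
8.925 [ 0.54111249 -0.00645263  0.15911654] [-3.14063644e+00  1.86416214e-05  1.52065748e+00] [ 0.09294953  0.18329862 -2.62576058] 8.961168994986688
(array([-0.0018,  0.    ,  0.0032]), array([-0.0044,  0.0038,  0.3676]))
```

send_rows([
  [[0, 0, 0, 0, 0, 0.15, -1], [0, 0, 0, 0, 0, 0.28, -1], [0, 0, 0, 0, 0, 0.36, -1], [0, 0, 0, 0, 0, 0.36, -1]],
])

```text
time: 9.43
position: [0.5401, -0.0072, 0.1148]
eef_rot: [-3.139, -0.0, 1.519]
contact_force: [0.1, 0.1, -2.0]
grip_width: 0.097
```

```bash
python3 b.py pics/w8.png pics/s8.png; python3 -c "
from b import *
bowl('scene','pics/c8.png')
import cv2
a=cv2.imread('pics/s8.png')[170:300,230:430];b=cv2.imread('pics/c8.png')[170:300,170:370]
cv2.imwrite('pics/sc8.png',cv2.resize(np.vstack([a,b]),None,fx=2.3,fy=2.3,interpolation=cv2.INTER_CUBIC))"
```

```text
wrist 9.425 TCP [ 0.5401 -0.0072  0.1148] [-3.1388 -0.0001  1.5186] F [ 0.0636  0.0741 -1.9978] w 9.011784790390218
  rim n 9511 8325 slope rad [-0.0146  0.0026] z 0.11751200604000774 zTop-TCP 0.0026793170446609837 circ [ 0.6003 -0.0128  0.0624] nominal [ 0.6025 -0.0105  0.1147]
side 9.475 TCP [ 0.5408 -0.0071  0.1159] [-3.1404 -0.      1.5188] F [-0.5157  1.2032 -2.224 ] w 9.015207544988401
  rim n 378 267 slope rad [-0.0029 -0.0031] z 0.11798104614380012 zTop-TCP 0.0021267112937089633 circ [ 0.6038 -0.0158  0.0622] nominal [ 0.6032 -0.0104  0.1158]
scene 9.525 TCP [ 0.5413 -0.0071  0.1166] [3.1415 0.     1.519 ] F [ 0.582   0.0751 -2.3841] w 9.162744121888887
  rim n 459 309 slope rad [-0.0135  0.    ] z 0.11868258011332412 zTop-TCP 0.0020772695356021526 circ [ 0.6061 -0.0122  0.0628] nominal [ 0.6037 -0.0103  0.1166]
```

View pics/sc8.png

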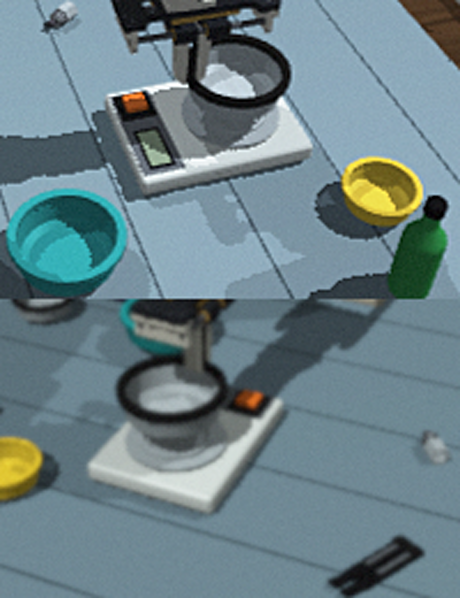

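View pics/w8.png

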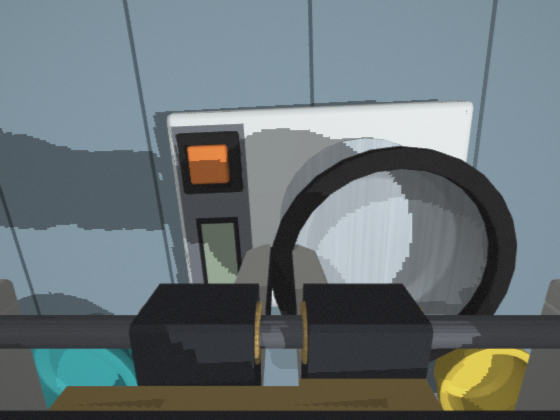

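The three cameras agree that the bowl sits about 3 mm too far in −y relative to the ring, with x within 1 mm. I'll shift, trim the 0.6° droop and descend to just above the ring.

send_rows([
  [[-0.02, 0, 0, 0.025, 0.002, 0.03, -1], [-0.02, 0, 0, 0.025, 0.002, 0.07, -1], [-0.02, 0, 0, 0.025, 0.002, 0.1, -1], [-0.02, 0, 0, 0.025, 0.002, 0.12, -1], [-0.02, 0, 0, 0.025, 0.002, 0.12, -1]],
])

```text
time: 10.2
position: [0.5414, -0.0039, 0.1017]
eef_rot: [3.132, -0.0, 1.519]
contact_force: [0.2, 0.1, -2.6]
grip_width: 0.101
```

```bash
python3 b.py pics/w9.png pics/s9.png; python3 -c "
from b import *
bowl('scene','pics/c9.png')
import cv2
a=cv2.imread('pics/s9.png')[170:300,230:430];b=cv2.imread('pics/c9.png')[170:300,170:370]
cv2.imwrite('pics/sc9.png',cv2.resize(np.vstack([a,b]),None,fx=2.3,fy=2.3,interpolation=cv2.INTER_CUBIC))"
```

```text
wrist 10.2 TCP [ 0.5414 -0.0039  0.1017] [ 3.1317 -0.      1.5192] F [ 0.1911  0.1137 -2.5783] w 9.435914985246718
  rim n 9587 8335 slope rad [-0.0022  0.0017] z 0.1052145406777575 zTop-TCP 0.0034674025033719774 circ [ 0.6016 -0.0095  0.0624] nominal [ 0.6039 -0.0071  0.1024]
side 10.25 TCP [ 0.5416 -0.004   0.1019] [ 3.1314 -0.      1.5191] F [ 0.8578 -0.097  -2.0523] w 9.34883552628144
  rim n 377 254 slope rad [ 0.006  -0.0075] z 0.10463237814882298 zTop-TCP 0.002695341984828792 circ [ 0.6046 -0.0122  0.0619] nominal [ 0.604  -0.0072  0.1026]
scene 10.3 TCP [ 0.5417 -0.004   0.1021] [3.1311 0.     1.5192] F [ 0.3526  0.3432 -1.7141] w 9.014106109207745
  rim n 444 307 slope rad [-0.0046 -0.0036] z 0.10507622729102328 zTop-TCP 0.002957781669932172 circ [ 0.6074 -0.0088  0.0623] nominal [ 0.6041 -0.0072  0.1028]
```

View pics/sc9.png

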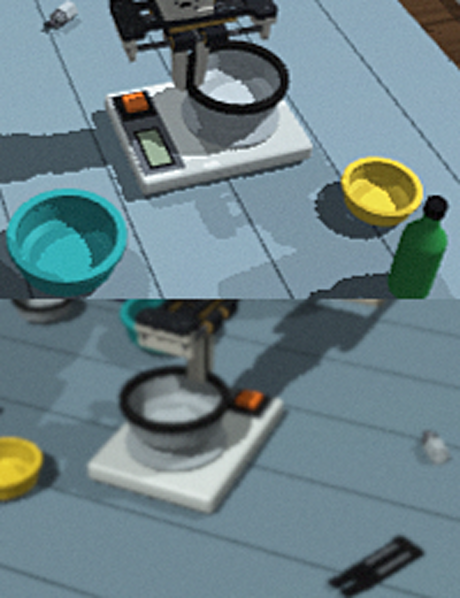

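The bowl is level and centred to about 1 mm, with its underside about 4 mm above the ring top. Lowering in small steps.

send_rows([
  [[0, 0, 0, 0, 0, 0.015, -1], [0, 0, 0, 0, 0, 0.03, -1], [0, 0, 0, 0, 0, 0.03, -1]],
])

```text
time: 10.72
position: [0.5415, -0.0039, 0.0982]
eef_rot: [3.132, 0.0, 1.519]
contact_force: [0.2, 0.3, -3.1]
grip_width: 0.101
```

send_rows([
  [[0, 0, 0, 0, 0, 0.008, -1], [0, 0, 0, 0, 0, 0.017, -1], [0, 0, 0, 0, 0, 0.017, -1]],
])

```text
time: 11.1
position: [0.5416, -0.0039, 0.0963]
eef_rot: [3.131, 0.0, 1.519]
contact_force: [0.1, -0.1, -2.3]
grip_width: 0.103
```

send_rows([
  [[0, 0, 0, 0, 0, 0.008, -1], [0, 0, 0, 0, 0, 0.015, -1], [0, 0, 0, 0, 0, 0.015, -1]],
])

```text
time: 11.48
position: [0.5416, -0.0039, 0.0945]
eef_rot: [3.131, -0.0, 1.519]
contact_force: [-0.8, 0.5, -1.7]
grip_width: 0.103
```

send_rows([
  [[0, 0, 0, 0, 0, 0.008, -1], [0, 0, 0, 0, 0, 0.012, -1], [0, 0, 0, 0, 0, 0.012, -1]],
])

```text
time: 11.85
position: [0.5417, -0.0039, 0.0931]
eef_rot: [3.131, 0.0, 1.519]
contact_force: [-0.3, -0.2, -2.7]
grip_width: 0.101
```

```bash
python3 -c "
from h import *
a=[]
for i in range(4):
    st=state(); cam('wrist'); a.append(np.r_[st['position'],st['contact_force'],st['wrist_torque']])
print(np.round(np.array(a),4))"
```

```text
[[ 0.5417 -0.0039  0.0931 -0.2966 -0.234  -2.6747 -0.0358  0.2209 -0.0222]
 [ 0.5417 -0.0039  0.0932 -0.3933  0.1016 -2.7983 -0.0267  0.2274 -0.0304]
 [ 0.5417 -0.0039  0.0932 -0.3759 -0.5488 -2.1388 -0.0469  0.2397  0.0283]
 [ 0.5417 -0.0039  0.0932 -0.9967  0.1646 -3.2203 -0.0569  0.2847 -0.0308]]
```

Underside ≈ 0.0415, below the ring's top with no contact, so it's inside the ring. Continuing.

send_rows([
  [[0, 0, 0, 0, 0, 0.006, -1], [0, 0, 0, 0, 0, 0.012, -1], [0, 0, 0, 0, 0, 0.012, -1]],
])

```text
time: 12.42
position: [0.5417, -0.0039, 0.0917]
eef_rot: [3.131, 0.0, 1.519]
contact_force: [-0.4, 1.2, -2.8]
grip_width: 0.097
```

```bash
python3 -c "
from h import *
a=[]
for i in range(4):
    st=state(); cam('wrist'); a.append(np.r_[st['position'],st['contact_force'],st['wrist_torque']])
print(np.round(np.array(a),4))"
```

```text
[[ 0.5417 -0.0039  0.0917 -0.3868  1.1599 -2.8393 -0.0757  0.2218 -0.037 ]
 [ 0.5417 -0.0039  0.0917 -0.3303 -0.6848 -1.5404 -0.0424  0.2364 -0.0208]
 [ 0.5418 -0.0039  0.0918 -0.2723 -0.1651 -2.4572 -0.0583  0.2457 -0.006 ]
 [ 0.5418 -0.0039  0.0918  0.0722 -0.0157 -1.9925 -0.0032  0.2331  0.0169]]
```

Starting to touch. One more small step.

send_rows([
  [[0, 0, 0, 0, 0, 0.006, -1], [0, 0, 0, 0, 0, 0.01, -1], [0, 0, 0, 0, 0, 0.01, -1]],
])

```text
time: 13.0
position: [0.5417, -0.0039, 0.0908]
eef_rot: [3.131, 0.0, 1.519]
contact_force: [-4.1, 0.1, 1.6]
grip_width: 0.1
```

```bash
python3 -c "
from b import *
a=[]
for i in range(3):
    st=state(); cam('wrist'); a.append(np.r_[st['position'],st['contact_force'],st['wrist_torque']])
print(np.round(np.array(a),4))
bowl('scene')"
```

```text
[[ 0.5417 -0.0039  0.0908 -4.0747  0.1493  1.6396 -0.0092  0.621   0.0625]
 [ 0.5418 -0.0039  0.0908 -3.4884  0.221   2.2282 -0.0549  0.6244 -0.038 ]
 [ 0.5417 -0.0039  0.0907 -2.2807  0.7203  2.11    0.0046  0.5899  0.0134]]
scene 13.15 TCP [ 0.5418 -0.0039  0.0907] [3.1311 0.     1.5192] F [-2.4677  0.415   1.3295] w 9.056725712866758
  rim n 457 311 slope rad [ 0.0008 -0.0038] z 0.09391386386462494 zTop-TCP 0.003195784837174781 circ [ 0.6069 -0.0088  0.0627] nominal [ 0.6042 -0.0071  0.0914]
```

Plate contact is about 4.5 N with the rim at seated height and level. Releasing and going up.

send_rows([
  [[0, 0, 0, 0, 0, 0, -0.6], [0, 0, 0, 0, 0, 0, -0.4], [0, 0, 0, 0, 0, 0, -0.3], [0, 0, 0, 0, 0, 0, -0.3], [0, 0, 0, 0, 0, 0, -0.3]],
])

```text
time: 13.82
position: [0.5418, -0.0039, 0.0906]
eef_rot: [3.131, -0.0, 1.519]
contact_force: [-0.2, 0.2, 0.3]
grip_width: 0.352
```

```bash
python3 -c "
from b import *
bowl('wrist','pics/w10.png');bowl('scene','pics/c10.png')"
```

```text
wrist 13.825 TCP [ 0.5418 -0.0039  0.0906] [ 3.1311 -0.      1.5192] F [-0.2141  0.2466  0.3218] w 32.71553801275082
  rim n 9708 8412 slope rad [0.0009 0.0029] z 0.0948359121603883 zTop-TCP 0.004277417397783048 circ [ 0.6023 -0.0088  0.0619] nominal [ 0.6042 -0.0071  0.0912]
scene 13.875 TCP [ 0.5418 -0.0039  0.0905] [ 3.1311 -0.      1.5192] F [ 0.4889 -0.3069 -0.3138] w 32.71638461872558
  rim n 456 305 slope rad [0.0024 0.0003] z 0.0941029923346407 zTop-TCP 0.0035607785019125537 circ [ 0.6075 -0.0088  0.0623] nominal [ 0.6042 -0.0071  0.0912]
```

View pics/w10.png

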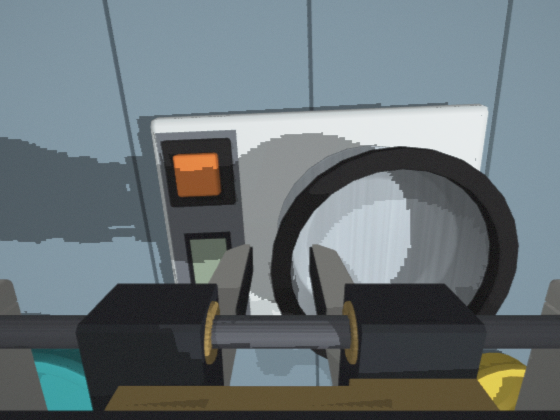

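The bowl is released, level and seated. Raising, then over to the key with the fingers closing.

send_rows([
  [[0, 0, 0, 0, 0, -0.2, -0.3], [0, 0, 0, 0, 0, -0.5, -0.3], [0, 0, 0, 0, 0, -0.5, -0.3]],
])

```text
time: 14.3
position: [0.5435, -0.0041, 0.1542]
eef_rot: [3.125, 0.0, 1.519]
contact_force: [1.2, 0.4, -0.1]
grip_width: 0.352
```

```bash
python3 -c "
from m2 import *
st=state();print(st['time'],st['position'],st['contact_force'])
s=cam('wrist');cv2.imwrite('pics/w11.png',s['pixels']);P=cloud(s);I=s['pixels'];H=hsv(I);z=P[...,2]
m=(H[...,0]<20)&(H[...,1]>120)&(H[...,2]>100)&(np.hypot(P[...,0]-.49,P[...,1]-.04)<.08);m=cv2.erode(m.astype(np.uint8),np.ones((3,3)))>0
X=P[m];print('key',X.mean(0),m.sum(),np.median(X[:,2]),cv2.minAreaRect(X[:,:2].astype(np.float32)))
m=(abs(z-.032)<.003)&(np.hypot(P[...,0]-.52,P[...,1]-.04)<.03);print('panel',np.median(z[m]))
for p in [(.490,.041,.15),(.49,.041,.065)]: print(plan(p,1.519))
"
```

```text
14.3 [ 0.5435 -0.0041  0.1542] [ 1.2278  0.4088 -0.1116]
key [0.4895 0.0414 0.0451] 975 0.045104543706617706 ((0.48916950821876526, 0.04106614366173744), (0.026499805971980095, 0.026637518778443336), 88.85668182373047)
panel 0.03264338304409134
(array([0.0265, 0.0003, 0.0004]), array([ 0.352 , -0.4552,  0.0116]))
(array([0.0265, 0.0003, 0.0004]), array([ 0.3521, -0.465 ,  0.7199]))
```

View pics/w11.png

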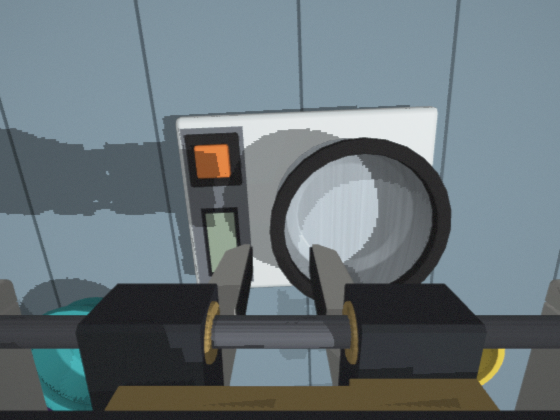

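The key cap is at (212,161), with its top at z ≈ 0.0446. The bowl sits centred on the plate. Moving over the key with the fingers shut.

send_rows([
  [[0.026, 0, 0, 0.1, -0.15, 0, -1], [0.026, 0, 0, 0.25, -0.35, 0, -1], [0.026, 0, 0, 0.352, -0.457, 0.0, -1], [0.026, 0, 0, 0.352, -0.457, 0.3, -1], [0.026, 0, 0, 0.352, -0.457, 0.6, -1]],
], newtons=10)

```text
time: 14.98
position: [0.4889, 0.0418, 0.0771]
eef_rot: [-3.139, 0.0, 1.52]
contact_force: [0.2, 0.8, -0.6]
grip_width: 0.006
```

send_rows([
  [[0, 0, 0, 0, 0, 0, -1], [0, 0, 0, 0, 0, 0, -1]],
])

```text
time: 15.22
position: [0.4895, 0.0413, 0.0789]
eef_rot: [-3.139, 0.0, 1.519]
contact_force: [0.7, -0.7, 1.0]
grip_width: 0.009
```

```bash
python3 -c "
from m2 import *
st=state();print(st['time'],st['position'],st['eef_rot'],st['contact_force'],st['grip_width'])
print(plan((.490,.041,.057),1.519))
s=cam('wrist');cv2.imwrite('pics/w12.png',s['pixels'])
"
```

```text
15.225 [0.4895 0.0413 0.0789] [-3.1388  0.      1.5194] [ 0.7391 -0.658   0.9634] 0.009476519348042063
(array([-0.0054,  0.    ,  0.0008]), array([-0.0022,  0.0046,  0.1824]))
```

View pics/w12.png

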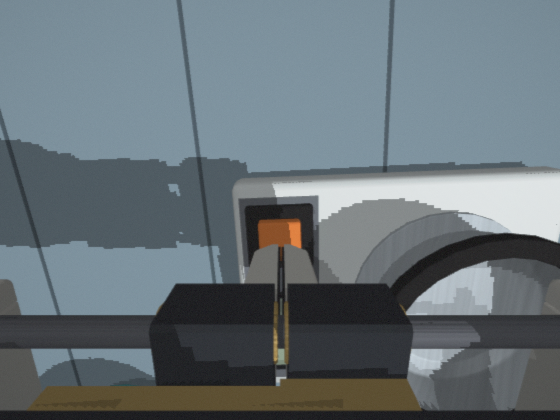

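send_rows([
  [[0, 0, 0, 0, 0, 0.08, -1], [0, 0, 0, 0, 0, 0.16, -1], [0, 0, 0, 0, 0, 0.2, -1], [0, 0, 0, 0, 0, 0.2, -1]],
])

```text
time: 15.78
position: [0.4889, 0.0411, 0.0535]
eef_rot: [-3.138, -0.0, 1.519]
contact_force: [0.2, 0.5, 0.0]
grip_width: 0.004
```

send_rows([
  [[0, 0, 0, 0, 0, 0.008, -1], [0, 0, 0, 0, 0, 0.016, -1], [0, 0, 0, 0, 0, 0.016, -1]],
])

```text
time: 16.15
position: [0.4894, 0.0411, 0.0524]
eef_rot: [-3.139, 0.0, 1.519]
contact_force: [-1.2, 0.1, 3.5]
grip_width: 0.008
```

Contact at TCP z ≈ 0.0525, as predicted. Pressing about 5 mm.

send_rows([
  [[0, 0, 0, 0, 0, 0.01, -1], [0, 0, 0, 0, 0, 0.02, -1], [0, 0, 0, 0, 0, 0.03, -1], [0, 0, 0, 0, 0, 0.038, -1], [0, 0, 0, 0, 0, 0.038, -1]],
])

```text
time: 16.77
position: [0.4894, 0.0411, 0.0479]
eef_rot: [-3.139, -0.0, 1.519]
contact_force: [-2.8, -0.5, 8.3]
grip_width: 0.004
```

send_rows([
  [[0, 0, 0, 0, 0, 0.006, -1], [0, 0, 0, 0, 0, 0.006, -1], [0, 0, 0, 0, 0, 0.006, -1], [0, 0, 0, 0, 0, 0.006, -1], [0, 0, 0, 0, 0, 0.006, -1]],
])

```text
time: 17.4
position: [0.4894, 0.0411, 0.0473]
eef_rot: [-3.139, 0.0, 1.519]
contact_force: [-3.8, -0.3, 8.4]
grip_width: 0.007
```

send_rows([
  [[0, 0, 0, 0, 0, 0, -1], [0, 0, 0, 0, 0, 0, -1], [0, 0, 0, 0, 0, 0, -1], [0, 0, 0, 0, 0, 0, -1], [0, 0, 0, 0, 0, 0, -1]],
])

```text
time: 18.02
position: [0.4894, 0.0411, 0.0474]
eef_rot: [-3.139, 0.0, 1.519]
contact_force: [-2.7, -0.1, 8.4]
grip_width: 0.006
```

send_rows([
  [[0, 0, 0, 0, 0, 0, -1], [0, 0, 0, 0, 0, 0, -1], [0, 0, 0, 0, 0, 0, -1], [0, 0, 0, 0, 0, 0, -1], [0, 0, 0, 0, 0, 0, -1]],
])

```text
time: 18.65
position: [0.4894, 0.0411, 0.0473]
eef_rot: [-3.139, 0.0, 1.519]
contact_force: [-3.5, -0.1, 7.7]
grip_width: 0.006
```

```bash
python3 -c "
from b import *
st=state();print(st['time'],st['position'],st['contact_force'])
for n in ('scene','side'):
    s=cam(n);cv2.imwrite(f'pics/{n}13.png',cv2.resize(s['pixels'][150:310,160:440],None,fx=2.5,fy=2.5))
"
```

```text
18.65 [0.4894 0.0411 0.0473] [-3.4538 -0.1012  7.715 ]
```

View pics/side13.png

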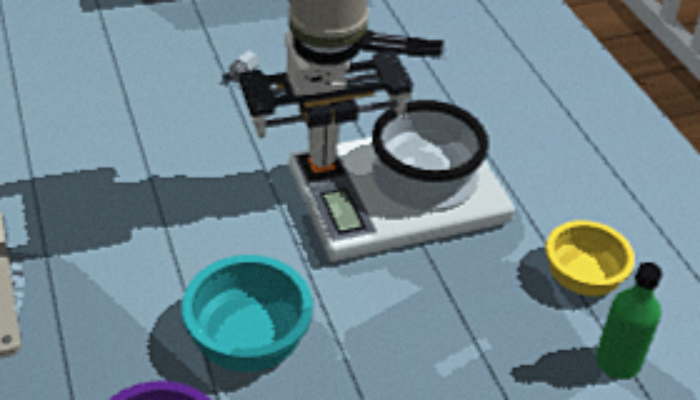

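```bash
python3 -c "
from b import *
s=cam('side');P=cloud(s);I=s['pixels']
for (u,v) in [(400,105),(402,112),(400,95),(263,130),(345,120)]:
    uu,vv=int(160+u/2.5),int(150+v/2.5);print(u,v,P[vv,uu])
# lowest points of gripper above bowl region
z=P[...,2];m=(P[...,0]>.55)&(P[...,0]<.61)&(P[...,1]>-.01)&(P[...,1]<.09)&(z>.1);print(np.sort(z[m])[:20])
for n in ('scene','side'):
    s=cam(n);P=cloud(s);I=s['pixels'];z=P[...,2]
    d=np.hypot(P[...,0]-.604,P[...,1]+.009);m=(d<.075)&(d>.05)&(abs(z-.094)<.006)&(I.max(-1)<95);X=P[m]
    k=np.linalg.lstsq(np.c_[X[:,:2]-[.604,-.009],np.ones(len(X))],X[:,2],rcond=None)[0];print(n,m.sum(),k,circ(X[:,:2]))
st=state();print(st['wrist_torque'],st['contact_force'],st['time'])
"
```

```text
400 105 [0.5709 0.0037 0.1389]
402 112 [0.5723 0.0054 0.1297]
400 95 [0.5704 0.0053 0.1524]
263 130 [0.4092 0.0084 0.1377]
345 120 [0.5052 0.0051 0.1314]
[0.1233 0.1236 0.1241 0.1267 0.128  0.1288 0.1295 0.1297 0.1299 0.1302
 0.1318 0.1318 0.1328 0.1335 0.1337 0.1337 0.1341 0.1345 0.1349 0.1357]
scene 439 [-0.0003  0.0006  0.0935] [ 0.6081 -0.0085  0.0625]
side 425 [-0.0034 -0.0004  0.0938] [ 0.6044 -0.0128  0.0624]
[-0.0525  0.7477  0.0339] [-3.4358  0.4774  8.2332] 18.9
```

The key was held fully down for about 2 s at 8 N. The gripper body clears the bowl by about 29 mm, and the bowl is level and unmoved. Letting the key up.

send_rows([
  [[0, 0, 0, 0, 0, -0.03, -1], [0, 0, 0, 0, 0, -0.08, -1], [0, 0, 0, 0, 0, -0.3, -0.6], [0, 0, 0, 0, 0, -0.7, 0], [0, 0, 0, 0, 0, -1, 0.2]],
])

```text
time: 19.52
position: [0.4898, 0.0411, 0.1684]
eef_rot: [-3.139, -0.0, 1.519]
contact_force: [0.2, 0.0, -0.8]
grip_width: 0.278
```

```bash
python3 -c "
from m2 import *
s=cam('wrist');cv2.imwrite('pics/w14.png',s['pixels']);P=cloud(s);I=s['pixels'];H=hsv(I)
m=(H[...,0]<20)&(H[...,1]>120)&(H[...,2]>100)&(np.hypot(P[...,0]-.49,P[...,1]-.04)<.08);m=cv2.erode(m.astype(np.uint8),np.ones((3,3)))>0
print('key',np.median(P[m],0),m.sum())
st=state();print(st['time'],st['position'],st['contact_force'])
for p in [(.47,.15,.18),(.45,.225,.16),]: print(plan(p,.70))
"
```

```text
key [0.4891 0.0418 0.0451] 755
19.575 [0.4923 0.0411 0.1737] [ 2.5942 -0.1107  3.7247]
(array([ 0.0079, -0.0041,  1.5647]), array([ 0.897 , -0.2325, -0.053 ]))
(array([ 0.0079, -0.0041,  1.5647]), array([ 1.5125, -0.4318,  0.1129]))
```

The key has sprung back up (cap at 0.0451). Heading to the tool.

send_rows([
  [[0, 0, 0.35, 0.45, -0.1, 0, 0], [0, 0, 0.7, 0.9, -0.25, 0, 0], [0, 0, 0.98, 0.95, -0.25, 0, 0], [0, 0, 0.98, 0.95, -0.25, 0, 0]],
])

```text
time: 20.08
position: [0.4651, 0.1573, 0.1664]
eef_rot: [-3.139, 0.002, 1.009]
contact_force: [-0.4, -0.0, 0.8]
grip_width: 0.496
```

```bash
python3 -c "
from h import *
st=state();print(st['time'],st['position'],st['eef_rot'])
for p in [(.423,.26,.16)]: print(plan(p,.70))
"
```

```text
20.075 [0.46505659 0.15731805 0.16644358] [-3.13854602e+00  1.84449733e-03  1.00938273e+00]
(array([-0.0052,  0.0044,  0.5909]), array([ 0.5379, -0.7521,  0.055 ]))
```

send_rows([
  [[0, 0, 0.3, 0.3, -0.4, 0.05, 0.1], [0, 0, 0.59, 0.54, -0.75, 0.05, 0.1], [0, 0, 0.59, 0.54, -0.75, 0.05, 0.1], [0, 0, 0.59, 0.54, -0.75, 0.05, 0.1]],
])

```text
time: 20.58
position: [0.4245, 0.2585, 0.1608]
eef_rot: [-3.14, 0.003, 0.702]
contact_force: [0.8, -0.7, 0.6]
grip_width: 0.549
```

```bash
cat > t.py <<'E'
from m import *
import sys
st=state();print(st['time'],st['position'],st['eef_rot'])
s=cam('wrist');I=s['pixels'];cv2.imwrite(sys.argv[1],I);P=cloud(s);z=P[...,2]
m=(np.hypot(P[...,0]-.457,P[...,1]-.289)<.05)&(z>.004)&(z<.04)
X=P[m];r=cv2.minAreaRect(X[:,:2].astype(np.float32));print(m.sum(),np.percentile(X[:,2],[5,50,95]),r)
u=np.linalg.svd(X[:,:2]-X[:,:2].mean(0),full_matrices=False)[2][0];u*=np.sign(u[0]);n=np.array([-u[1],u[0]])
a=X[:,:2]@u;b=X[:,:2]@n;print("axis deg",np.degrees(np.arctan2(u[1],u[0])),"len",np.ptp(a))
hi=X[X[:,2]>.0225][:,:2]; print("hex top centre",hi.mean(0),"a range",np.percentile(hi@u,[1,99]),"full a",np.percentile(a,[.5,99.5]),"b",np.percentile(hi@n,[1,50,99]),"b full",np.percentile(b,[.5,99.5]))
hh=hi@u; end=np.percentile(a,99.5); mid=u*(end-.018)+n*np.median(hi@n); print("tool_mid est",mid)
rr=cv2.minAreaRect(hi.astype(np.float32));print("hex top rect",rr)
E
python3 t.py pics/w15.png
```

```text
20.575 [0.4245 0.2585 0.1608] [-3.14    0.0028  0.7019]
1269 [0.0135 0.0222 0.0252] ((0.4520590305328369, 0.2832167148590088), (0.051947422325611115, 0.027668777853250504), 35.12550354003906)
axis deg 35.557259709806935 len 0.051992296540021576
hex top centre [0.4594 0.2886] a range [0.5204 0.558 ] full a [0.507  0.5584] b [-0.0404 -0.0324 -0.0246] b full [-0.0461 -0.019 ]
tool_mid est [0.4585 0.2879]
hex top rect ((0.45721670985221863, 0.2871330678462982), (0.038807231932878494, 0.016947602853178978), 34.38387680053711)
```

View pics/w15.png

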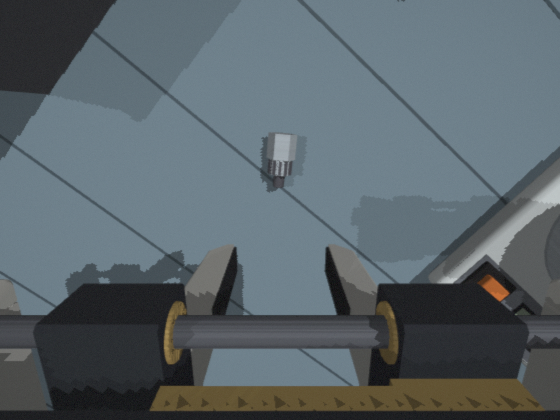

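The tool is at (281,158) in the wrist view, hexagon up and pin down, with its axis at about 36°. Going to hover over it.

```bash
python3 -c "
from h import *
for p in [(.4624,.2897,.07),(.4624,.2897,.012)]: print(plan(p,.625))
"
```

```text
(array([-0.003 ,  0.0051,  0.1432]), array([0.4114, 0.0026, 0.7564]))
(array([-0.003 ,  0.0051,  0.1432]), array([0.4126, 0.0034, 1.2397]))
```

send_rows([
  [[0, 0, 0.14, 0.25, 0, 0.3, 0.1], [0, 0, 0.14, 0.41, 0, 0.6, 0.1], [0, 0, 0.14, 0.41, 0, 0.75, 0.1], [0, 0, 0.14, 0.41, 0, 0.75, 0.1]],
])

```text
time: 21.12
position: [0.4604, 0.2891, 0.0693]
eef_rot: [-3.139, 0.006, 0.624]
contact_force: [0.3, 0.7, 0.1]
grip_width: 0.549
```

```bash
python3 t.py pics/w16.png; python3 -c "
from h import *
print(plan((.4624,.2897,.012),.625))"
```

```text
21.125 [0.4604 0.2891 0.0693] [-3.1392  0.0065  0.6237]
2189 [0.0124 0.022  0.0251] ((0.4522271454334259, 0.2830159366130829), (0.052507780492305756, 0.027117202058434486), 34.86646270751953)
axis deg 34.54299253345692 len 0.05253302251904535
hex top centre [0.4601 0.2888] a range [0.5212 0.5588] full a [0.5082 0.5591] b [-0.0309 -0.0231 -0.015 ] b full [-0.0364 -0.0097]
tool_mid est [0.4588 0.2878]
hex top rect ((0.45756810903549194, 0.28716230392456055), (0.039188846945762634, 0.016811015084385872), 36.304779052734375)
(array([-0.0038,  0.0072, -0.0025]), array([0.0086, 0.007 , 0.4908]))
```

View pics/w16.png

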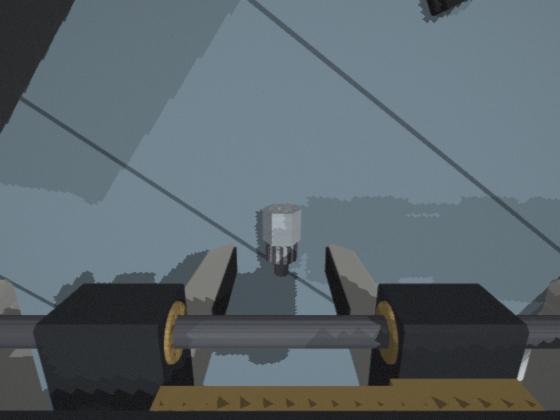

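send_rows([
  [[0, 0, 0, 0.008, 0, 0.2, 0.1], [0, 0, 0, 0.008, 0, 0.4, 0.1], [0, 0, 0, 0.008, 0, 0.475, 0.1], [0, 0, 0, 0.008, 0, 0.475, 0.1]],
])

```text
time: 21.68
position: [0.4624, 0.2915, 0.0147]
eef_rot: [-3.14, 0.002, 0.624]
contact_force: [0.2, 0.4, 0.8]
grip_width: 0.547
```

```bash
python3 t.py pics/w17.png
```

```text
21.675 [0.4624 0.2915 0.0147] [-3.1397  0.002   0.6239]
5490 [0.0105 0.023  0.037 ] ((0.4548104703426361, 0.2857753038406372), (0.04589441046118736, 0.08127497136592865), 37.51657485961914)
axis deg -54.44457064234455 len 0.08130330188374768
hex top centre [0.4635 0.2919] a range [-0.008   0.0708] full a [-0.0081  0.0708] b [0.5212 0.5509 0.5583] b full [0.5197 0.5587]
tool_mid est [0.4789 0.2774]
hex top rect ((0.45679229497909546, 0.28807100653648376), (0.03933265805244446, 0.08129897713661194), 35.24006271362305)
```

View pics/w17.png

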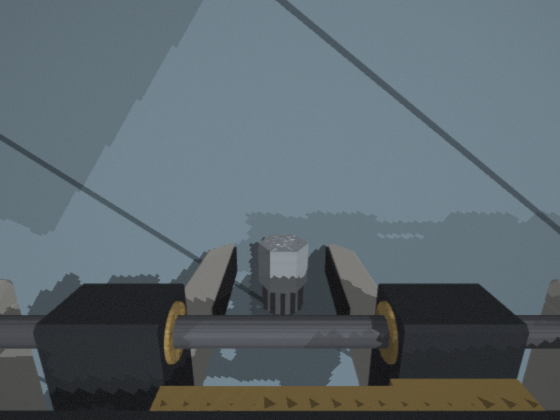

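send_rows([
  [[0, 0, 0, -0.012, 0, 0.02, 0.1], [0, 0, 0, -0.012, 0, 0.02, -0.3], [0, 0, 0, -0.012, 0, 0.02, -0.6], [0, 0, 0, -0.012, 0, 0.02, -0.7], [0, 0, 0, -0.012, 0, 0.02, -0.7]],
], newtons=20)

```text
time: 22.35
position: [0.4611, 0.2907, 0.0117]
eef_rot: [-3.14, 0.002, 0.624]
contact_force: [-0.5, -0.1, 0.5]
grip_width: 0.282
```

send_rows([
  [[0, 0, 0, 0, 0, 0, -0.9], [0, 0, 0, 0, 0, 0, -0.9], [0, 0, 0, 0, 0, 0, -0.9], [0, 0, 0, 0, 0, 0, -0.9]],
], newtons=25)

```text
time: 22.85
position: [0.4612, 0.2907, 0.0117]
eef_rot: [-3.14, 0.002, 0.624]
contact_force: [-0.0, -0.4, 3.5]
grip_width: 0.285
```

```bash
python3 -c "
from h import *
st=state();print(st['time'],st['position'],st['eef_rot'],st['contact_force'],st['grip_width']*93)
s=cam('wrist');cv2.imwrite('pics/w18.png',s['pixels'])"
```

```text
22.85 [0.46115348 0.29074609 0.01168772] [-3.13970962e+00  2.15643901e-03  6.23839813e-01] [-0.02473502 -0.36497193  3.49951863] 26.46331291391277
```

View pics/w18.png

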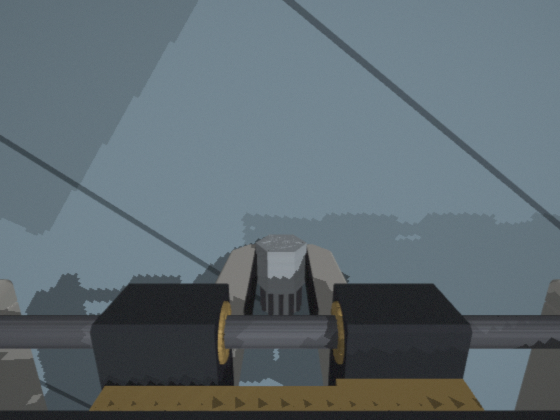

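Gripped at about 28 mm across the hexagon corners. Lifting.

send_rows([
  [[0, 0, 0, 0, 0, -0.15, -0.9], [0, 0, 0, 0, 0, -0.4, -0.9], [0, 0, 0, 0, 0, -0.8, -0.9], [0, 0, 0, 0, 0, -1, -0.9], [0, 0, 0, 0, 0, -1, -0.9]],
])

```text
time: 23.52
position: [0.463, 0.2916, 0.1348]
eef_rot: [-3.14, -0.003, 0.624]
contact_force: [0.5, -0.3, -2.0]
grip_width: 0.283
```

```bash
python3 -c "
from h import *
st=state();print(st['time'],st['position'],st['eef_rot'],st['contact_force'],st['grip_width']*93)
s=cam('wrist');cv2.imwrite('pics/w19.png',s['pixels'])
for f in (.4,.8,1): print(plan(st['position']*(1-f)+f*np.array([.605,-.007,.16]),.624))"
```

```text
23.525 [0.46303668 0.29164291 0.13480609] [-3.14034847e+00 -3.02977801e-03  6.23905867e-01] [ 0.46544517 -0.30640809 -2.02330442] 26.36243571854413
(array([-0.0033,  0.0007, -0.0002]), array([-0.1863,  1.0857, -0.1048]))
(array([-0.0033,  0.0007, -0.0002]), array([-0.3839,  2.17  , -0.1906]))
(array([-0.0033,  0.0007, -0.0002]), array([-0.4826,  2.7121, -0.2334]))
```

View pics/w19.png

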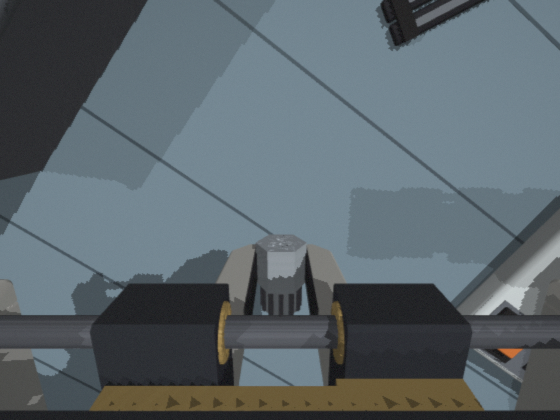

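send_rows([
  [[0, 0, 0, -0.05, 0.25, -0.1, -0.9], [0, 0, 0, -0.1, 0.55, -0.2, -0.9], [0, 0, 0, -0.16, 0.9, -0.23, -0.9], [0, 0, 0, -0.16, 0.9, -0.23, -0.9]],
])

```text
time: 24.08
position: [0.509, 0.1893, 0.1573]
eef_rot: [-3.139, 0.005, 0.621]
contact_force: [-0.4, 0.5, -0.8]
grip_width: 0.281
```

send_rows([
  [[0, 0, 0, -0.05, 0.25, 0, -0.9], [0, 0, 0, -0.1, 0.55, 0, -0.9], [0, 0, 0, -0.16, 0.9, 0, -0.9], [0, 0, 0, -0.16, 0.9, 0, -0.9]],
])

```text
time: 24.58
position: [0.5561, 0.0914, 0.1569]
eef_rot: [-3.138, 0.005, 0.621]
contact_force: [0.1, -0.4, -1.7]
grip_width: 0.281
```

send_rows([
  [[0, 0, 0, -0.05, 0.25, 0, -0.9], [0, 0, 0, -0.1, 0.55, 0, -0.9], [0, 0, 0, -0.16, 0.9, 0, -0.9], [0, 0, 0, -0.16, 0.9, 0, -0.9], [0, 0, 0, -0.16, 0.9, 0, -0.9]],
])

```text
time: 25.2
position: [0.603, -0.0044, 0.1574]
eef_rot: [-3.137, 0.004, 0.624]
contact_force: [-0.3, 0.3, -0.6]
grip_width: 0.278
```

```bash
python3 -c "
from h import *
st=state();print(st['time'],st['position'],st['eef_rot'],st['contact_force'],st['grip_width']*93)
s=cam('wrist');cv2.imwrite('pics/w20.png',s['pixels'])
s=cam('side');cv2.imwrite('pics/s20.png',s['pixels'])
print(plan(np.array([.606,-.006,.10]),.624))"
```

```text
25.2 [ 0.60296212 -0.0043924   0.15736806] [-3.13746645  0.00371606  0.62427085] [-0.26999333  0.3236691  -0.55702077] 25.845227132827116
(array([-0.0062,  0.006 ,  0.0025]), array([0.0119, 0.0275, 0.4829]))
```

View pics/w20.png

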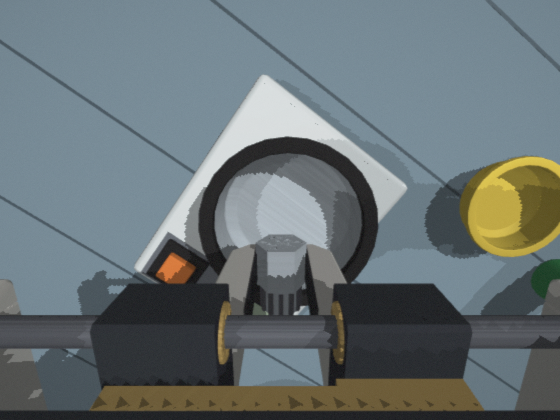

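View pics/s20.png

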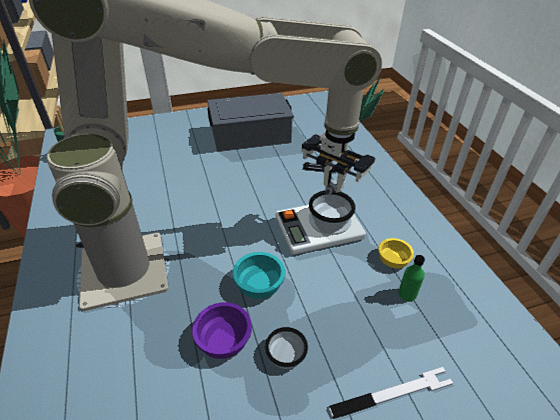

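Everything looks aligned: bowl centred under the gripper, tool held. Descending gently.

send_rows([
  [[0, 0, 0, 0.012, 0.027, 0.1, -0.9], [0, 0, 0, 0.012, 0.027, 0.25, -0.9], [0, 0, 0, 0.012, 0.027, 0.4, -0.9], [0, 0, 0, 0.012, 0.027, 0.5, -0.9], [0, 0, 0, 0.012, 0.027, 0.5, -0.9]],
])

```text
time: 25.92
position: [0.6056, -0.0076, 0.0966]
eef_rot: [-3.138, 0.005, 0.624]
contact_force: [0.1, -0.5, -0.6]
grip_width: 0.28
```

send_rows([
  [[0, 0, 0, 0, 0, 0.06, -0.9], [0, 0, 0, 0, 0, 0.12, -0.9], [0, 0, 0, 0, 0, 0.18, -0.9], [0, 0, 0, 0, 0, 0.22, -0.9], [0, 0, 0, 0, 0, 0.22, -0.9]],
])

```text
time: 26.55
position: [0.6063, -0.0077, 0.0716]
eef_rot: [-3.139, 0.003, 0.624]
contact_force: [0.6, 0.7, -1.5]
grip_width: 0.285
```

```bash
python3 -c "
from h import *
st=state();print(st['time'],st['position'],st['eef_rot'],st['contact_force'],st['grip_width']*93)
s=cam('scene');cv2.imwrite('pics/c21.png',cv2.resize(s['pixels'][150:290,160:340],None,fx=4,fy=4))"
```

```text
26.55 [ 0.60633663 -0.00765982  0.07157553] [-3.13894954  0.00323263  0.62389035] [ 0.63169845  0.70889595 -1.52998281] 26.53467503711571
```

View pics/c21.png

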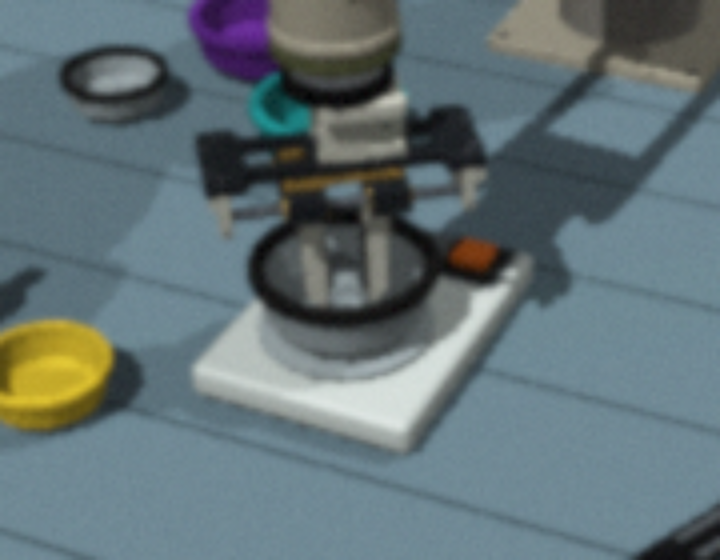

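send_rows([
  [[0, 0, 0, 0, 0, 0.015, -0.9], [0, 0, 0, 0, 0, 0.03, -0.9], [0, 0, 0, 0, 0, 0.045, -0.9], [0, 0, 0, 0, 0, 0.045, -0.9]],
])

```text
time: 27.1
position: [0.6066, -0.0077, 0.0666]
eef_rot: [-3.139, 0.003, 0.624]
contact_force: [0.4, -0.3, 0.3]
grip_width: 0.283
```

send_rows([
  [[0, 0, 0, 0, 0, 0.006, -0.9], [0, 0, 0, 0, 0, 0.012, -0.9], [0, 0, 0, 0, 0, 0.012, -0.9]],
])

```text
time: 27.48
position: [0.6067, -0.0077, 0.0653]
eef_rot: [-3.14, 0.003, 0.624]
contact_force: [0.4, -1.4, -1.1]
grip_width: 0.281
```

send_rows([
  [[0, 0, 0, 0, 0, 0.006, -0.9], [0, 0, 0, 0, 0, 0.01, -0.9], [0, 0, 0, 0, 0, 0.01, -0.9]],
])

```text
time: 27.85
position: [0.6067, -0.0077, 0.0641]
eef_rot: [-3.14, 0.003, 0.624]
contact_force: [-0.4, -0.4, -1.1]
grip_width: 0.281
```

```bash
python3 -c "
from h import *
a=[]
for i in range(4):
    st=state(); cam('wrist'); a.append(np.r_[st['position'],st['contact_force'],st['wrist_torque']])
print(np.round(np.array(a),4))"
```

```text
[[ 0.6067 -0.0077  0.0641 -0.3541 -0.4373 -1.0925 -0.0426  0.1066  0.025 ]
 [ 0.6067 -0.0077  0.0641  0.0198  0.8657 -1.2441 -0.0224  0.1837  0.0343]
 [ 0.6067 -0.0077  0.0642  0.4238  0.4885 -1.1373 -0.0513  0.1476 -0.0568]
 [ 0.6068 -0.0077  0.0642  0.0154  0.6146 -1.5609 -0.0704  0.1408 -0.0627]]
```

send_rows([
  [[0, 0, 0, 0, 0, 0.005, -0.9], [0, 0, 0, 0, 0, 0.009, -0.9], [0, 0, 0, 0, 0, 0.009, -0.9]],
])

```text
time: 28.42
position: [0.6068, -0.0077, 0.0631]
eef_rot: [-3.14, 0.002, 0.624]
contact_force: [0.6, 0.1, -0.5]
grip_width: 0.282
```

```bash
python3 -c "
from h import *
a=[]
for i in range(4):
    st=state(); cam('wrist'); a.append(np.r_[st['position'],st['contact_force'],st['wrist_torque']])
print(np.round(np.array(a),4))"
```

```text
[[ 6.0680e-01 -7.7000e-03  6.3100e-02  6.3320e-01  6.1300e-02 -4.8650e-01
  -4.3200e-02  2.2650e-01  1.1900e-02]
 [ 6.0680e-01 -7.7000e-03  6.3200e-02 -1.1902e+00  2.2360e-01  1.2700e-02
  -8.2900e-02  1.3400e-01 -9.5000e-03]
 [ 6.0680e-01 -7.7000e-03  6.3200e-02 -1.1913e+00 -3.9210e-01 -3.5100e-01
  -5.8200e-02  1.6570e-01  2.6000e-03]
 [ 6.0680e-01 -7.7000e-03  6.3200e-02 -6.0000e-04  8.9000e-03 -1.5070e-01
   1.7200e-02  1.9550e-01 -1.7000e-03]]
```

It's touching lightly, with the weight partly taken by the bowl. Releasing.

send_rows([
  [[0, 0, 0, 0, 0, 0, -0.35], [0, 0, 0, 0, 0, 0, -0.25], [0, 0, 0, 0, 0, 0, -0.15], [0, 0, 0, 0, 0, 0, -0.1], [0, 0, 0, 0, 0, 0, -0.1]],
])

```text
time: 29.25
position: [0.6067, -0.0077, 0.0631]
eef_rot: [-3.14, 0.002, 0.624]
contact_force: [-0.5, -0.1, 0.5]
grip_width: 0.45
```

```bash
python3 -c "
from h import *
st=state();print(st['time'],st['position'],st['contact_force'],st['grip_width']*93)
s=cam('wrist');cv2.imwrite('pics/w22.png',s['pixels'])"
```

```text
29.25 [ 0.60672795 -0.0077212   0.06305826] [-0.47232558 -0.11518691  0.48537338] 41.862210658000436
```

View pics/w22.png

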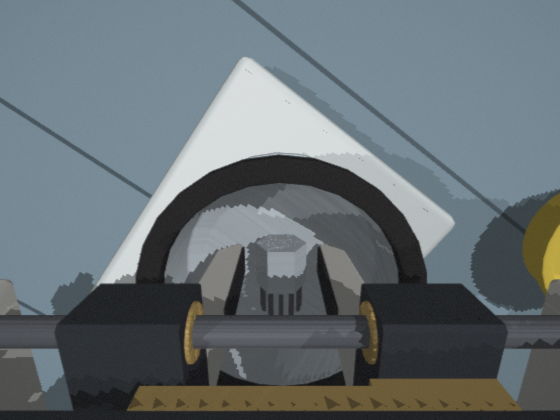

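The tool lies in the bowl between the open fingers. Going straight up.

send_rows([
  [[0, 0, 0, 0, 0, -0.1, -0.1], [0, 0, 0, 0, 0, -0.3, -0.1], [0, 0, 0, 0, 0, -0.6, -0.1], [0, 0, 0, 0, 0, -1, -0.1], [0, 0, 0, 0, 0, -1, -0.1]],
])

```text
time: 29.92
position: [0.6104, -0.008, 0.1898]
eef_rot: [3.137, -0.005, 0.624]
contact_force: [-0.6, -1.0, 0.4]
grip_width: 0.448
```

send_rows([
  [[0, 0, 0, -0.3, 0, -0.2, -0.1], [0, 0, 0, -0.6, 0, -0.3, -0.1], [0, 0, 0, -0.6, 0, -0.3, -0.1], [0, 0, 0, -0.6, 0, -0.3, -0.1]],
])

```text
time: 30.42
position: [0.5489, -0.0496, 0.2189]
eef_rot: [-3.139, 0.002, 0.623]
contact_force: [0.1, -0.5, -0.2]
grip_width: 0.447
```

```bash
python3 -c "
from m2 import *
st=state();print(st['time'],st['position'],st['contact_force'],abs(st['joint_velocities']).max())
for n in ('wrist','scene','side'):
    s=cam(n);I=s['pixels'];cv2.imwrite(f'pics/{n}23.png',I);P=cloud(s);z=P[...,2];H=hsv(I)
    d=np.hypot(P[...,0]-.604,P[...,1]+.009);m=(d<.075)&(d>.05)&(abs(z-.094)<.006)&(I.max(-1)<95);X=P[m]
    k=np.linalg.lstsq(np.c_[X[:,:2]-[.604,-.009],np.ones(len(X))],X[:,2],rcond=None)[0];print(n,m.sum(),'rim',k,circ(X[:,:2]))
    m=(H[...,0]<20)&(H[...,1]>120)&(H[...,2]>80)&(np.hypot(P[...,0]-.49,P[...,1]-.04)<.03);print('key',np.median(P[m],0))
    m=(d<.04)&(z>.06)&(z<.085);print('tool pts',m.sum(),P[m].mean(0),P[m][:,2].max())
a=cv2.imread('pics/side23.png')[150:300,230:430];b=cv2.imread('pics/wrist23.png')[50:350,80:480]
cv2.imwrite('pics/f23.png',np.vstack([cv2.resize(a,(400,300)),b]))
"
```

```text
30.425 [ 0.5489 -0.0496  0.2189] [ 0.1044 -0.5101 -0.2106] 0.02206620402092356
wrist 6051 rim [0.0017 0.0005 0.0944] [ 0.6036 -0.0098  0.0615]
key [0.4903 0.0405 0.0448]
tool pts 1258 [ 0.6006 -0.0119  0.0724] 0.07828141270235445
scene 432 rim [-0.0007 -0.0022  0.0935] [ 0.6077 -0.0087  0.0624]
key [0.4985 0.0399 0.0423]
tool pts 89 [ 0.6074 -0.009   0.0721] 0.07893543341224962
side 441 rim [-0.0038  0.0013  0.0936] [ 0.6045 -0.0126  0.0624]
key [0.4901 0.0382 0.0446]
tool pts 100 [ 0.6032 -0.0166  0.0719] 0.078489271254365
```

View pics/f23.png

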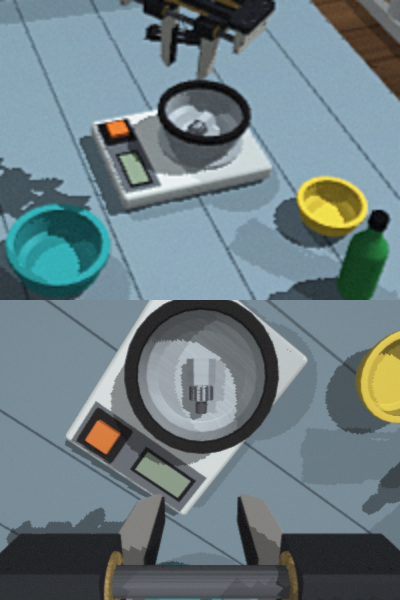

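View pics/scene23.png

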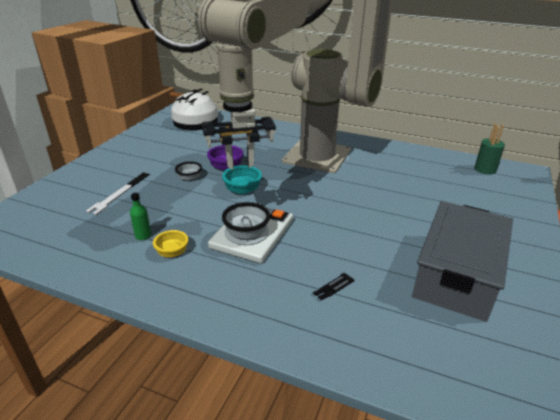

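The final pictures show the bowl level in the ring with the tool lying on its floor (wrist crop 200,390), and the key up. The bin, bottle, wrench and levers are where they started, and the arm touches nothing. Handing in.

```bash
python3 -c "
from plant import *
print(close_job())"
```

```text
the job is handed in; nothing more can be done
None
```

The weighing sequence is done and handed in at about 31 s of the 70 s allowed. I have no verdict from the judge.

**What I did:**
- **Bowl:** I picked the larger black-rimmed steel bowl by its rim and lowered it into the plate's ring. It went below the ring's top without resistance and seated at about 4.5 N, then I let go.
- **Tare:** I pressed the key about 5 mm at roughly 8 N and held it for about 2 s with the gripper clear of the bowl. The cap sprang back to its starting height.
- **Tool:** I gripped the tool across the hexagon, lowered it until the bowl just took its weight, released it and backed off.

**Last checks:**
- **Bowl:** the rim is at z ≈ 0.094 with tilt under 0.005 rad.
- **Tool:** it lies near the middle of the bowl floor.
- **Key:** the cap is at 0.045, so it is up.
- **Bystanders:** by eye in the pictures, the bin, bottle, wrench and levers have not moved. I did not measure this.
- **Robot:** force reads about zero, and the arm touches nothing.

**Disagreements:** the cameras differ by 2–4 mm on absolute positions, so I aligned the bowl to the ring by comparing both within each camera. The scene camera still put the bowl about 3 mm off the ring in x, against about 1 mm or less for the other two. The scene camera's last key reading (0.042) was contaminated by surrounding pixels; the wrist and side cameras gave 0.045. While the key was down there was also about 3.5 N of sideways force, probably friction on the cap.

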